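# Change over the drilling jig in the school woodshop

### The arm

A 6-joint arm with a two-finger parallel gripper is mounted at the origin on the work surface. World frame = base frame: x ahead of the robot, y to its left, z up, the work surface at z = 0. Lengths are in m, angles in rad, forces in N, time in s.
With the tool pointing down it reaches from about 0.25 to 0.8 m from the base axis. Payload 3.9 kg.
Tool frame: the origin (TCP) lies at the very end of the fingers, on their centre line; the grasp point (between the pads) lies manip.tcp_to_grasp behind it (manip.tcp_to_grasp is the distance from the TCP to the grasp point, in m); z points along the fingers, y is the direction in which the jaws open and shut (so a half turn about z gives the same grasp; the last joint's range is limited). The gripper opens to 85 mm and grips with 20 to 120 N. Pads are 22 mm wide; open, the fingers measure 114 mm over their backs; the gripper's body (76 mm by 85 mm) begins 54 mm behind the grasp point. The pads swing forward as they close: fully open they stand 13 mm farther back than shut.
Start: joints at [-1.149, 0.26, -0.138, 1.173, 0, 1.571], TCP at [0.215, -0.479, 0.231] pointing down, gripper open.
Joint ranges: [-2.78, 2.78], [-0.83, 1.72], [-1.28, 1.37], [-1.9, 2.12], [-1.57, 1.48], [-3.14, 3.14]. Speed limits (rad/s): [2.57, 2.57, 3.14, 3.14, 3.14, 3.14].

### API

Orientations are given as a unit quaternion [x, y, z, w].
In Python, from workcell import manip gives the robot as it stands.
- The arm moves only by the tool drive_tool, never from a script. Its argument "commands" is a list of rows, each a list of 3 entries, a list of its own where there are three numbers: the shift along the tool's x, y, z in m, then the turn, a rotation vector about the tool's x, y, z in units of 10 degrees (1.0 is 10 degrees), then the opening, from 0 (shut) to 1 (fully open). In form: [[[tx, ty, tz], [ax, ay, az], jaw], ...]. A call has 1 to 12 rows; each row shifts and turns the pose as measured when the row begins, along the tool's axes as they then stand; what a row does not reach is not made up. A row lasts 1/8 s, in which the tool goes at most 62.5 mm and 10.7 degrees, less where a joint would pass 70% of its speed; a pose out of reach is approached as far as the arm can. A call is refused whole if a number of a shift passes 0.0625 or a number of a turn 1, either way. A call with a gripper value outside its range is refused whole. The fingers move at their own pace and stop on an object; "grip_force" is the grip in N (left out, the last holds). Time passes only in rows, so rows that do not move let the fingers close. It gives the time, the measured TCP pose, the force and the opening at its end, in the units of the state.
- manip.read_state(): the state, without advancing time (a new reading comes with each control period).
- manip.grab_frame(name): name is "side" or "top"; returns the picture (480x640x3 uint8, blue, green, red); there is no depth.
- manip.camera_model(name): a dict with "camera_matrix" (3x3 intrinsics, pixels), "rvec" (rotation vector, rad) and "tvec" (3), from world to camera coordinates, as OpenCV has them. Camera axes: x right, y down, z forward; pixel columns grow to the right and rows downward; lengths in m; the calibration is good to about 2 mm. A picture is of the moment at which its call begins. camera_model takes no time and is no camera call.
- manip.hand_in(): hands the job in, once; it reports no verdict.
The state is a dict: "clock": time; "joint_pos": joint angles; "joint_vel": joint speeds; "joint_efforts": joint torques, N m; "ee_pos": TCP position; "orientation": TCP orientation; "ft_force": force on the tool from outside, world axes, zero at the start; "torque": the same for the moment, N m; "opening": finger opening in m.
Only numpy, scipy, OpenCV 4.12 (cv2) and the standard library are available. Lean on these libraries where they do the work, as an engineer would, in place of code of your own. Each camera call takes 0.05 s, during which the arm holds its last target.

### The job

The round part in the V-block jig has had its recess bored: turn the eccentric knob all the way back to open the clamp wide, then stand that part and every other bored part on the bench upright in the tray, one to a pocket. Then stand the uncut blank (flat top with a pencilled cross) on the jig board with the clamp still wide open, push it home into the V until it rests against both faces, and turn the knob until the cam bears firmly on it and stays clamped. Leave the other things on the bench as they are.

Things in the scene. Friction and masses are not known exactly. Their poses are not given: they have to be found in the camera images.
- jig: fixed drilling jig: plywood board 180 x 150 mm, 12 mm thick, on the bench, turned up to 0.3 rad. Origin on the bench under the seat axis; the V opens to its -x; z up. Board spans x -120 to +60, y -85 to +65 mm. The cam pivot stands at x -69.8, y -25.4 mm, so the cam bears on the part from 20 degrees off the V's centre line
- seat (a point): point on the board's top (12 mm above the bench) where the axis of a 56 mm part lies when it touches both V faces; axes as the jig's, so pushing home is along its +x
- v_left: the V's wall on the jig's +y side: wooden bar 62 mm long, 18 mm thick, 28 mm high (top 40 mm above the bench), its upright face 28 mm from the seat axis and at 45 degrees to the jig's x axis; the two faces meet at x = +39.6 mm. Origin at the centre of the bar's underside
- v_right: the V's other wall, on the jig's -y side, mirror image of v_left
- cam (a joint): angle of the eccentric clamp, rad, 0 (fully open) to 2.0 (end stop); grows as the knob turns clockwise seen from above, which closes it. Meets a seated part at about 1.85; left at 1.88 to 2.0 it grips with some 10 to 60 N (1 to 3 Nm at the knob). 0.25 Nm friction, stays where left. Below 0.5 it counts as open, with 16 to 22 mm between cam and seated part
- cam_grip (a point): centre of the black bar knob on the cam's pivot, at the height to grip, 84 mm above the bench. The bar is 56 mm long (along the lobe), 14 mm thick, its top 82 mm and underside 66 mm above the bench, on an 18 mm stem. It is above the tops of parts standing on the jig (62 mm)
- cam_disc: the eccentric: wooden disc 68 mm in diameter, 13 mm thick, 13 to 26 mm above the bench, its centre 14 mm from the pivot. Origin on the pivot axis at the board's top; its x axis points along the lobe and the knob's bar, at 2.649 rad minus the cam joint value, anticlockwise from the jig's +x; z up
- tray: fixed plywood tray 205 x 205 x 22 mm on the bench, turned up to 0.25 rad, with four square pockets 72 x 72 mm, 12 mm deep (floor 10 mm above the bench), at 100 mm pitch, two by two. Origin at the centre of its underside
- done0: bored part that stands in the V at the start: solid pine cylinder 56 mm in diameter, 50 mm tall, about 0.12 kg, standing upright; origin at the centre of its underside, z up; a 40 mm recess 10 mm deep in its top marks it as bored
- blank: the uncut blank: solid pine cylinder 56 mm in diameter, 50 mm tall, about 0.12 kg, standing upright; origin at the centre of its underside, z up; plain flat top with a thin pencilled cross, no recess
- done1: another bored part standing on the open bench, same as done0 (may be absent)
- done2: another bored part standing on the open bench, same as done0 (may be absent)
- done3: another bored part standing on the open bench, same as done0 (may be absent)
- pocket0 (a point): centre of the floor of the pocket at the tray's -x, -y corner (10 mm above the bench)
- pocket1 (a point): centre of the floor of the pocket at the tray's -x, +y corner (10 mm above the bench)
- pocket2 (a point): centre of the floor of the pocket at the tray's +x, -y corner (10 mm above the bench)
- pocket3 (a point): centre of the floor of the pocket at the tray's +x, +y corner (10 mm above the bench)
- hammer: hammer lying at the far side, about 300 mm; bystander, leave where it is; origin at the centre of its underside
- glue: white glue bottle, 56 x 170 mm, standing; bystander, leave where it is; origin at the centre of its underside
- tin: paint tin, 90 x 100 mm, standing; bystander, leave where it is; origin at the centre of its underside
- sander: cork sanding block, 90 x 60 x 30 mm, near the robot; bystander, leave where it is; origin at the centre of its underside
- offcut: pine offcut, 130 x 45 x 18 mm, lying at the far side; bystander, leave where it is; origin at the centre of its underside
- brush: paint brush lying beyond the tray's left; bystander, leave where it is; origin at the centre of its underside
- pencil_pot: white pencil pot, 76 x 95 mm with pencils, standing right of the jig; bystander, leave where it is; origin at the centre of its underside
Not all that is in view belongs to the job. What is shaped like the blank but green or pink is not meant. Leave any black look-alike of the done2 alone.

How it is judged:
By the outcome, as a careful person would: the job done as asked, in the order asked, and still so for the second after the job is handed in, with the robot touching nothing.
Of done1, done2, done3 only 1 to 3 are there at a start; the rules pass over those that are not, and their reading is None.
At some moment in a run one of done1, done2, done3, blank may be knocked a few centimetres aside while the robot is not near it.
It also fails if it takes over 210 s, if anything falls off the work surface, if the arm or the gripper's body presses on something with over 40 N, if the wrist force passes 120 N, or if a joint passes its speed limit or range.

## Working session

There is one attempt and no reset: what is moved stays moved. The work goes in short steps, Python scripts to look and compute and a tool call to move; the robot and the scene stay as the last step left them, time stands still between calls to the robot, and variables do not carry over. Pictures are saved under pics/ and viewed, and the job is handed in when it is done.

Besides the shell and the picture viewer there is one more tool, called after "Call:" as name([rows], argument=value, ...), one row to a line, values as JSON. drive_tool: Moves the arm, as the interface text tells. Its arguments: {"type":"object","properties":{"commands":{"type":"array"},"grip_force":{"type":"number"}},"required":["commands"]}

```bash
ls; mkdir -p pics
python3 - <<'E'
from workcell import manip
import cv2
print(manip.read_state(), manip.tcp_to_grasp)
for n in("top","side"):
    cv2.imwrite(f"pics/{n}0.png",manip.grab_frame(n))
    print(manip.camera_model(n))
E
```

```text
pics
{'clock': 0.0, 'joint_pos': array([-1.14901630e+00,  2.60659769e-01, -1.39383742e-01,  1.17268339e+00,
       -2.56583608e-05,  1.57082400e+00]), 'joint_vel': array([ 3.68285657e-04, -6.91532182e-05, -6.20559174e-04,  3.79957545e-04,
       -1.66196244e-03, -6.35034005e-04]), 'joint_efforts': array([-1.30487275e-03, -4.05678892e+01,  2.53920597e+01,  1.87721732e-02,
       -2.21516484e-04, -1.36158016e-05]), 'ee_pos': array([ 0.21464085, -0.47837181,  0.23047206]), 'orientation': array([ 9.77847434e-01,  2.09316661e-01, -2.14622290e-04, -9.41215032e-04]), 'ft_force': array([-0.64500819,  0.85543341,  1.18818287]), 'torque': array([-0.03124788,  0.01830271,  0.03429007]), 'opening': 0.08554480980297749} 0.0187
{'camera_matrix': array([[496.20049854,   0.        , 317.57804899],
       [  0.        , 496.20049854, 244.25181354],
       [  0.        ,   0.        ,   1.        ]]), 'rvec': array([ 2.14980712, -2.16657295,  0.1387554 ]), 'tvec': array([-0.00566944,  0.55926816,  1.17547205])}
{'camera_matrix': array([[575.95338085,   0.        , 320.51264613],
       [  0.        , 575.95338085, 237.32219161],
       [  0.        ,   0.        ,   1.        ]]), 'rvec': array([ 2.30411138, -0.03649366,  0.03903617]), 'tvec': array([-0.57405999,  0.05629959,  1.62002747])}
```

View pics/top0.png

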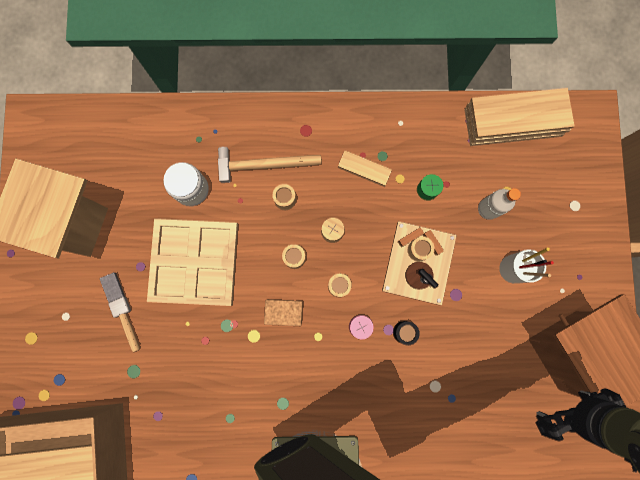

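View pics/side0.png

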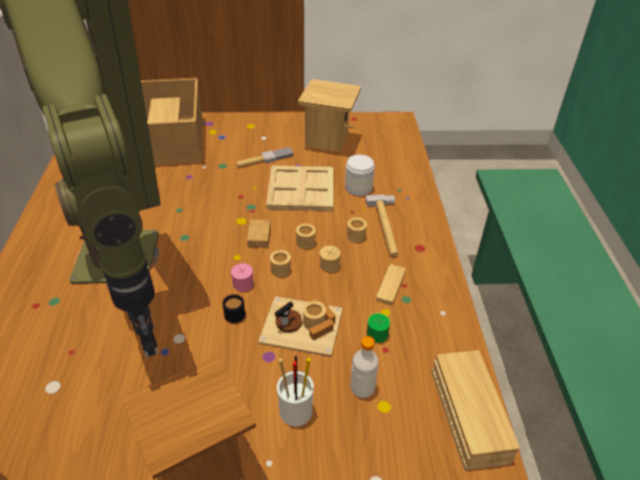

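The top view shows three bored parts on the bench at about (284,196), (293,256) and (340,285), and one in the jig at (423,247). The blank with its pencilled cross is at (332,229). The look-alikes are pink (361,327), green (432,186) and black (406,332), and I'll leave those alone. I'll confirm all this in an enlarged crop and then measure.

```bash
cat > h.py <<'E'
from workcell import manip
import cv2, numpy as np
from scipy.spatial.transform import Rotation as R
def cam(n):
    c=manip.camera_model(n); return c["camera_matrix"],cv2.Rodrigues(c["rvec"])[0],np.array(c["tvec"]).ravel()
def ray(n,uv):
    K,Rm,t=cam(n); d=Rm.T@np.linalg.inv(K)@np.array([uv[0],uv[1],1.]); return -Rm.T@t,d
def onz(n,uv,z):
    o,d=ray(n,uv); return (o+d*(z-o[2])/d[2])[:2]
def proj(n,p):
    K,Rm,t=cam(n); q=K@(Rm@np.array(p,float)+t); return q[:2]/q[2]
def tri(a,b):
    o1,d1=ray("top",a);o2,d2=ray("side",b);d1/=np.linalg.norm(d1);d2/=np.linalg.norm(d2)
    s=np.linalg.lstsq(np.c_[d1,-d2],o2-o1,rcond=None)[0]
    p,q=o1+s[0]*d1,o2+s[1]*d2
    return (p+q)/2,np.linalg.norm(p-q)
def st():
    s=manip.read_state(); r=R.from_quat(s["orientation"]).as_matrix()
    print("t",round(s["clock"],2),"tcp",s["ee_pos"].round(4),"ydir",round(np.degrees(np.arctan2(r[1,1],r[0,1])),2),"xdir",round(np.degrees(np.arctan2(r[1,0],r[0,0])),2),"z",r[:,2].round(3),"F",s["ft_force"].round(1),"op",round(s["opening"],4),"q6",s["joint_pos"].round(2)); return s,r
E
python3 - <<'E'
import cv2,numpy as np
a=cv2.imread("pics/top0.png");b=cv2.imread("pics/side0.png")
cv2.imwrite("pics/ta.png",cv2.resize(a[180:310,260:460],None,fx=4,fy=4,interpolation=cv2.INTER_CUBIC))
cv2.imwrite("pics/tb.png",cv2.resize(b[205:365,230:400],None,fx=3.7,fy=3.7,interpolation=cv2.INTER_CUBIC))
cv2.imwrite("pics/tc.png",cv2.resize(a[210:315,140:250],None,fx=5,fy=5,interpolation=cv2.INTER_CUBIC))
E
```

```text
(no output)
```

View pics/ta.png

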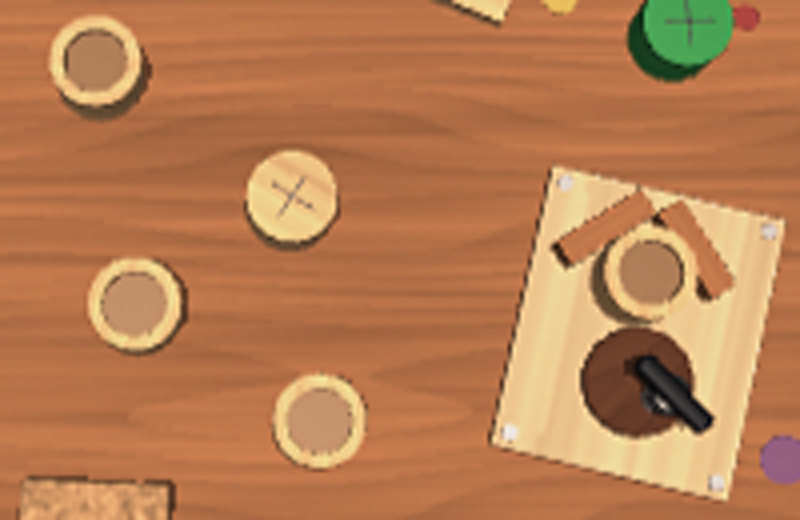

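View pics/tb.png

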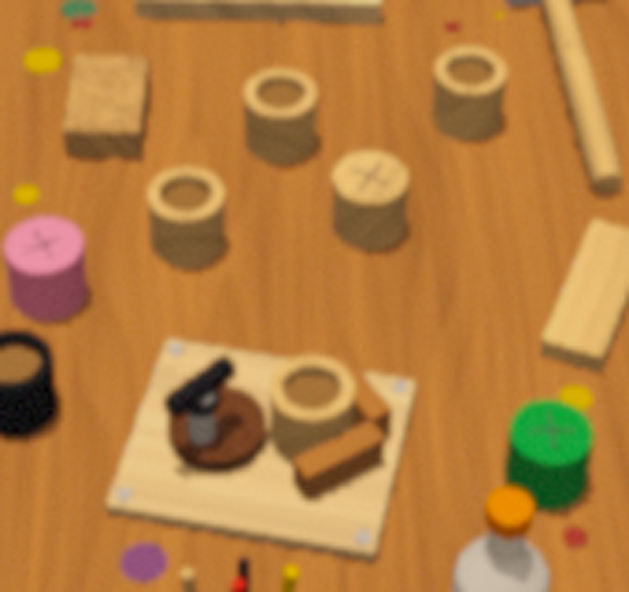

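View pics/tc.png

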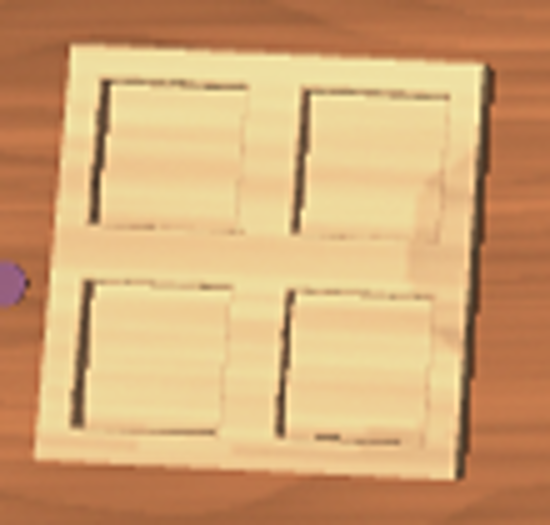

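The crops confirm it: the blank (pine, flat top, cross) is at (332,229) and the bored ones are the rings. Next come the metric positions.

```bash
cat > det.py <<'E'
from h import *
def pine(n,im):
    h=cv2.cvtColor(im,cv2.COLOR_BGR2HSV)
    return h
if __name__=="__main__":
    a=cv2.imread("pics/top0.png");b=cv2.imread("pics/side0.png")
    ha=cv2.cvtColor(a,cv2.COLOR_BGR2HSV);hb=cv2.cvtColor(b,cv2.COLOR_BGR2HSV)
    for p in[(332,222),(284,186),(300,230),(395,280),(423,259),(422,237)]:print("top",p,ha[p[1],p[0]])
    for p in[(330,252),(330,265),(306,229),(306,240),(350,300),(270,280)]:print("side",p,hb[p[1],p[0]])
E
python3 det.py
```

```text
top (332, 222) [ 15 124 227]
top (284, 186) [ 20 111 234]
top (300, 230) [ 11 156 167]
top (395, 280) [ 19  98 238]
top (423, 259) [ 16 120 206]
top (422, 237) [ 21 106 241]
side (330, 252) [ 17 124 195]
side (330, 265) [ 16 147 123]
side (306, 229) [ 16 168 165]
side (306, 240) [ 16 142 124]
side (350, 300) [ 15 187 188]
side (270, 280) [ 15 188 195]
```

```bash
cat > det.py <<'E'
from h import *
import sys
def parts(a,b):
    ha=cv2.cvtColor(a,cv2.COLOR_BGR2HSV);hb=cv2.cvtColor(b,cv2.COLOR_BGR2HSV)
    ma=cv2.inRange(ha,(12,60,185),(28,138,255)); mb=cv2.inRange(hb,(12,60,145),(28,158,255))
    out={}
    for n,m in(("top",ma),("side",mb)):
        L=[]
        for c in cv2.findContours(m,cv2.RETR_EXTERNAL,cv2.CHAIN_APPROX_NONE)[0]:
            A=cv2.contourArea(c)
            if A>100:
                h=cv2.convexHull(c)
                if len(h)>=5:
                    e=cv2.fitEllipse(h); L.append((A,e)); 
        out[n]=L
    return out,ma,mb
if __name__=="__main__":
    t=sys.argv[1]
    a=cv2.imread(f"pics/top{t}.png");b=cv2.imread(f"pics/side{t}.png")
    o,ma,mb=parts(a,b)
    for n in o:
        for A,e in o[n]:
            if A<12000 : print(n,A,np.round(e[0],1),np.round(e[1],1))
    T=[e for A,e in o["top"] if 18<e[1][0] and e[1][1]<30 ]
    S=[e for A,e in o["side"] if 10<e[1][0] and e[1][1]<28]
    for e in T:
        for f in S:
            p,g=tri(e[0],f[0])
            if g<.006 and .02<p[2]<.08: print("PART top",np.round(e[0],1),"side",np.round(f[0],1),p.round(4),"gap",round(g,4),"onz.05",onz("top",e[0],.05).round(4))
E
python3 det.py 0
python3 - <<'E'
import sys;sys.path.insert(0,'.')
from det import *
a=cv2.imread("pics/top0.png");b=cv2.imread("pics/side0.png")
o,ma,mb=parts(a,b)
for c in cv2.findContours(ma,cv2.RETR_EXTERNAL,cv2.CHAIN_APPROX_NONE)[0]:
    A=cv2.contourArea(c)
    if A>2500:
        r=cv2.minAreaRect(c);x,y=r[0]
        if 140<x<460: 
            print(A,r)
            h=cv2.convexHull(c); print(cv2.approxPolyDP(h,6,True).reshape(-1,2).tolist())
E
```

```text
top 3967.5 [ 46.5 453.7] [103.2 106.8]
top 104.5 [253.4 335.8] [12.  12.3]
top 154.5 [406.9 332.7] [14.5 14.9]
top 196.5 [128.2 332.9] [ 7.  51.2]
top 804.5 [282.3 313. ] [29.6 46.7]
top 396.5 [339.5 284.7] [22.9 23.5]
top 390.0 [293.1 255.2] [22.9 23.1]
top 2938.0 [419.1 262.6] [ 70.2 108.5]
top 6857.0 [193.2 262.5] [101.6 117.4]
top 366.5 [332.7 228.4] [22.2 22.6]
top 371.5 [283.3 194.6] [22.1 22.8]
top 5638.5 [ 39.7 205.5] [ 85.6 111.1]
top 565.5 [275.5 161.7] [  8.4 129.1]
top 813.5 [364.5 167.4] [22.4 62.5]
top 3660.0 [521.7 110.7] [ 50.2 128.7]
side 164.0 [ 52.4 386.7] [12.9 17.7]
side 146.0 [448.2 416.5] [  4.9 119.3]
side 2280.5 [300.7 325.2] [62.3 97.2]
side 610.0 [390.5 283.2] [20.5 51.4]
side 243.5 [279.8 257.3] [15.6 21.4]
side 232.0 [329.5 252.7] [15.4 21. ]
side 207.5 [305.2 230.1] [14.1 20.3]
side 383.0 [258.1 231.4] [22.2 32.3]
side 197.5 [356.7 224. ] [14.2 19.5]
side 397.0 [387.  229.1] [ 9.6 73.5]
side 2575.5 [302.9 187.1] [51.4 92.6]
side 5657.5 [459.9 334.5] [ 66.9 445.1]
side 114.5 [254.3 157.5] [ 8.7 40.3]
side 1287.0 [329.8  94.1] [31.8 66.1]
side 903.5 [174.7 105.7] [46.5 64.4]
PART top [339.5 284.7] side [279.8 257.3] [ 0.4603 -0.0615  0.0496] gap 0.0012 onz.05 [ 0.4597 -0.0616]
PART top [293.1 255.2] side [305.2 230.1] [0.5316 0.0491 0.0495] gap 0.0006 onz.05 [0.5313 0.049 ]
PART top [332.7 228.4] side [329.5 252.7] [ 0.5961 -0.0468  0.05  ] gap 0.001 onz.05 [ 0.5956 -0.0468]
PART top [283.3 194.6] side [356.7 224. ] [0.6809 0.0729 0.0493] gap 0.0012 onz.05 [0.6801 0.0728]
2938.0 ((419.7019958496094, 262.657958984375), (60.780487060546875, 72.68291473388672), 12.680383682250977)
[[399, 221], [455, 234], [441, 304], [383, 290]]
6857.0 ((191.30755615234375, 261.73297119140625), (84.00322723388672, 85.8577880859375), 4.028263568878174)
[[154, 219], [236, 222], [230, 305], [147, 301]]
```

Run:
```python
from det import *
a=cv2.imread("pics/top0.png");b=cv2.imread("pics/side0.png")
o,ma,mb=parts(a,b)
def quad(n,m,lo,hi,z,xr,yr):
    for c in cv2.findContours(m,cv2.RETR_EXTERNAL,cv2.CHAIN_APPROX_NONE)[0]:
        if lo<cv2.contourArea(c)<hi:
            x,y=c.reshape(-1,2).mean(0)
            if not(xr[0]<x<xr[1] and yr[0]<y<yr[1]):continue
            P=np.array([onz(n,p,z) for p in cv2.convexHull(c).reshape(-1,2)]).astype(np.float32)*1000
            r=cv2.minAreaRect(P); print(n,"z",z,r)
            # robust line fit per edge
            C=np.array([onz(n,p,z) for p in c.reshape(-1,2)])*1000
            bx=cv2.boxPoints(r); L=[]
            for i in range(4):
                p,q=bx[i],bx[(i+1)%4];d=(q-p)/np.linalg.norm(q-p);nn=np.array([-d[1],d[0]])
                s=(C-p)@d;k=(abs((C-p)@nn)<5)&(s>12)&(s<np.linalg.norm(q-p)-12)
                f=cv2.fitLine(C[k].astype(np.float32),cv2.DIST_HUBER,0,.01,.01).ravel();L.append(f)
                print("  edge ang",np.degrees(np.arctan2(f[1],f[0])).round(2),k.sum())
            K=[]
            for i in range(4):
                f,g=L[i],L[(i+1)%4];s=np.linalg.solve(np.c_[f[:2],-g[:2]],g[2:]-f[2:]);K.append(f[2:]+s[0]*f[:2])
            K=np.array(K);print("  corners",K.round(1).tolist(),"centre",K.mean(0).round(1),"sides",np.linalg.norm(K-np.roll(K,-1,0),axis=1).round(1))
quad("top",ma,2500,3500,.012,(380,460),(215,310));quad("top",ma,6000,8000,.022,(140,240),(210,310))
quad("side",mb,2000,2500,.012,(250,350),(300,350));quad("side",mb,2400,2800,.022,(260,340),(160,210))
```

```text
top z 0.012 ((515.2547607421875, -262.233154296875), (148.75083923339844, 180.29612731933594), 75.9288558959961)
  edge ang -14.16 62
  edge ang 75.84 52
  edge ang -14.05 61
  edge ang 75.92 49
  corners [[583.0999755859375, -354.8999938964844], [619.0, -212.6999969482422], [446.79998779296875, -169.60000610351562], [411.20001220703125, -311.5]] centre [ 515.  -262.2] sides [146.6 177.5 146.3 177.4]
top z 0.022 ((521.204345703125, 299.38946533203125), (205.2380828857422, 207.4005126953125), 86.80952453613281)
  edge ang -3.17 74
  edge ang 87.35 73
  edge ang -3.19 74
  edge ang 86.91 74
  corners [[618.2999877929688, 192.6999969482422], [627.7000122070312, 394.8999938964844], [424.20001220703125, 406.29998779296875], [413.29998779296875, 204.0]] centre [520.9 299.5] sides [202.5 203.8 202.6 205.4]
side z 0.012 ((516.2437744140625, -261.40533447265625), (164.3838348388672, 183.91015625), 75.94275665283203)
  edge ang -13.91 50
  edge ang 75.92 44
  edge ang -12.52 13
  edge ang 75.75 42
  corners [[585.2999877929688, -359.29998779296875], [624.0999755859375, -204.3000030517578], [447.1000061035156, -165.0], [408.79998779296875, -315.6000061035156]] centre [ 516.3 -261.1] sides [159.7 181.4 155.3 181.8]
side z 0.022 ((521.2501831054688, 301.70489501953125), (230.29620361328125, 209.63966369628906), 86.8409194946289)Traceback (most recent call last):
  File "<stdin>", line 24, in <module>
  File "<stdin>", line 17, in quad
cv2.error: OpenCV(4.12.0) /io/opencv/modules/imgproc/src/linefit.cpp:50: error: (-215:Assertion failed) count > 0 in function 'fitLine2D_wods'
```

Run:
```python
from h import *
st()
a=cv2.imread("pics/top0.png");b=cv2.imread("pics/side0.png")
th=np.radians(-14.1);Rj=np.array([[np.cos(th),-np.sin(th)],[np.sin(th),np.cos(th)]])
seat=np.array([.515,-.2622])+Rj@[.030,.010];piv=seat+Rj@[-.0698,-.0254]
print("seat",seat,"piv",piv)
# done0 check
for n,im in(("top",a),("side",b)):
    for nm,p,z in(("seat top",seat,.062),("piv top",piv,.082),("piv board",piv,.012)): print(n,nm,proj(n,[*p,z]).round(1))
    g=cv2.cvtColor(im,cv2.COLOR_BGR2HSV)[...,2]
    c=proj(n,[*piv,.082]).astype(int)
    m=np.zeros_like(g);m[c[1]-25:c[1]+25,c[0]-25:c[0]+25]=(g[c[1]-25:c[1]+25,c[0]-25:c[0]+25]<45)*255
    for ct in cv2.findContours(m,cv2.RETR_EXTERNAL,cv2.CHAIN_APPROX_NONE)[0]:
        if cv2.contourArea(ct)>40:
            r=cv2.minAreaRect(ct);bx=cv2.boxPoints(r);print(n,"bar",r)
            f=cv2.fitLine(ct,cv2.DIST_L2,0,.01,.01).ravel()
            s=(ct.reshape(-1,2)-f[2:])@f[:2]
            e=[onz(n,f[2:]+f[:2]*k,.078) for k in(s.min(),s.max())];e=np.array(e)
            d=e[0]-e[1];print("ends",e.round(4),"mid",e.mean(0).round(4),"ang world",np.degrees(np.arctan2(d[1],d[0])).round(1))
for n,im,c in(("top",a,(420,265)),("side",b,(300,320))):
    cv2.imwrite(f"pics/z_{n}.png",cv2.resize(im[c[1]-50:c[1]+50,c[0]-50:c[0]+50],None,fx=6,fy=6,interpolation=cv2.INTER_CUBIC))
```

```text
t 0.1 tcp [ 0.2147 -0.4784  0.2305] ydir -65.83 xdir 24.17 z [-0.001  0.002 -1.   ] F [-0.3  0.   1. ] op 0.0855 q6 [-1.15  0.26 -0.14  1.17 -0.    1.57]
seat [ 0.54653231 -0.25980973] piv [ 0.47264742 -0.26744015]
top seat top [422.4 247.3]
top piv top [428.6 277.8]
top piv board [422.2 279.5]
top bar ((426.7500305175781, 278.75), (23.33452033996582, 9.899494171142578), 45.0)
ends [[ 0.4907 -0.2458]
 [ 0.4529 -0.2843]] mid [ 0.4718 -0.265 ] ang world 45.6
side seat top [313.6 309.6]
side piv top [283.1 307.1]
side piv board [283.8 325.7]
side bar ((284.8399963378906, 311.1199951171875), (8.0, 18.399999618530273), 53.13010025024414)
ends [[ 0.4595 -0.2932]
 [ 0.4914 -0.2542]] mid [ 0.4755 -0.2737] ang world -129.3
```

View pics/z_top.png

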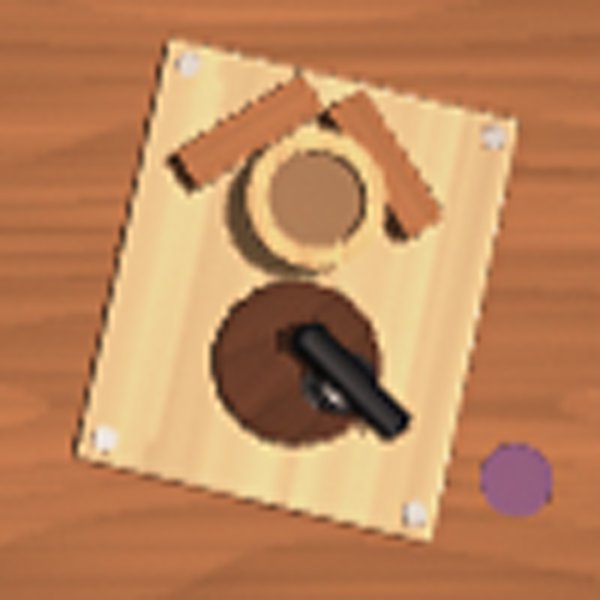

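View pics/z_side.png

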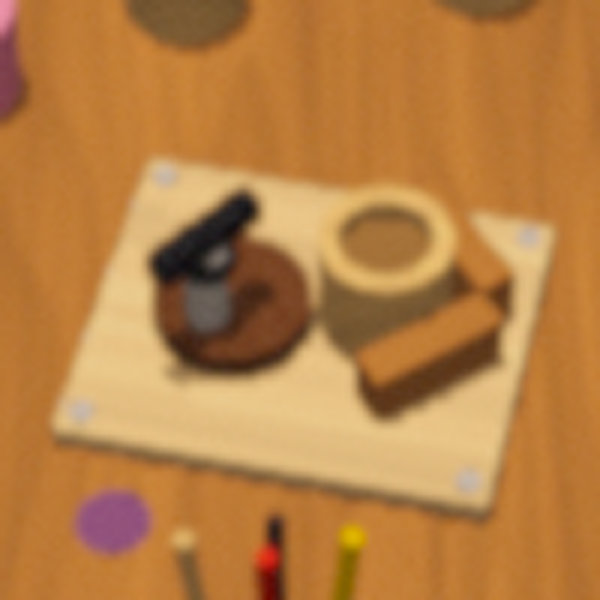

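Jig yaw is about -14.1°, the seat is at (0.5465,-0.2598), the pivot at (0.4726,-0.2674), and the bar points about 47° in the world frame, so the cam sits at about 1.55. I'll write a planning helper and then approach the knob.

```bash
cat > plan.py <<'E'
from h import *
import sys
# plan.py x y z ydir : first turn (in place), then shift; prints tool-axis totals
x,y,z,yd=map(float,sys.argv[1:5])
s,r=st()
a=np.radians(yd);Y=np.array([np.cos(a),np.sin(a),0]);
best=None
for sg in(1,-1):
    T=np.c_[np.cross(sg*Y,[0,0,-1]),sg*Y,[0,0,-1]]
    v=R.from_matrix(r.T@T).as_rotvec()
    if len(sys.argv)>5 and sg<0: continue
    if best is None or np.linalg.norm(v)<np.linalg.norm(best[0]):best=(v,T)
v,T=best;d=np.array([x,y,z])-s["ee_pos"]
print("turn/10deg",(np.degrees(v)/10).round(3),"| shift now-axes",(r.T@d).round(4),"| shift after turn",(T.T@d).round(4))
E
python3 plan.py 0.4726 -0.2674 0.110 -43 f
```

```text
t 0.1 tcp [ 0.2147 -0.4784  0.2305] ydir -65.83 xdir 24.17 z [-0.001  0.002 -1.   ] F [-0.3  0.   1. ] op 0.0855 q6 [-1.15  0.26 -0.14  1.17 -0.    1.57]
turn/10deg [-1.000e-02 -2.000e-03 -2.283e+00] | shift now-axes [ 0.3217 -0.0867  0.1207] | shift after turn [0.3302 0.0447 0.1205]
```

Call:
drive_tool([
  [[0.032,-0.0087,0],[0,0,0],0.5],
  [[0.04,-0.0108,0.01],[0,0,0],0.5],
  [[0.04,-0.0108,0.01],[0,0,0],0.5],
  [[0.04,-0.0108,0.01],[0,0,0],0.5],
  [[0.04,-0.0108,0.01],[0,0,0],0.5],
  [[0.04,-0.0108,0.01],[0,0,0],0.5],
  [[0.04,-0.0108,0.01],[0,0,0],0.5],
  [[0.04,-0.0108,0.01],[0,0,0],0.5],
  [[0,0,0],[0,0,-0.8],0.5],
  [[0,0,0],[0,0,-0.8],0.5],
  [[0,0,0],[0,0,-0.7],0.5],
  [[0,0,0],[0,0,0],0.5],
])

```text
clock: 1.6
ee_pos: [0.4704, -0.2652, 0.1524]
orientation: [0.914, 0.405, -0.003, -0.005]
ft_force: [-0.0, -0.3, -0.0]
opening: 0.0428
```

```bash
python3 plan.py 0.4726 -0.2674 0.068 -43 f
```

```text
t 1.6 tcp [ 0.4704 -0.2652  0.1524] ydir -42.2 xdir 47.8 z [-0.009  0.007 -1.   ] F [-0.  -0.3 -0. ] op 0.0428 q6 [-0.51  0.34 -0.24  1.01  0.    1.79]
turn/10deg [-0.065  0.006  0.08 ] | shift now-axes [-0.      0.0041  0.0844] | shift after turn [-0.0001  0.0031  0.0844]
```

Call:
drive_tool([
  [[0,0.003,0.02],[-0.06,0,0],0.5],
  [[0,0,0.03],[0,0,0],0.5],
  [[0,0,0.02],[0,0,0],0.5],
  [[0,0,0.014],[0,0,0],0.5],
  [[0,0,0],[0,0,0],0.5],
])

```text
clock: 2.22
ee_pos: [0.4722, -0.2675, 0.066]
orientation: [0.916, 0.4, -0.001, 0.0]
ft_force: [-0.7, -0.9, 0.1]
opening: 0.0425
```

```bash
python3 plan.py 0.4726 -0.2674 0.068 -43 f
python3 - <<'E'
from h import *
for n,c in(("top",(424,265)),("side",(300,310))):
    im=manip.grab_frame(n);cv2.imwrite(f"pics/k1{n}.png",cv2.resize(im[c[1]-60:c[1]+60,c[0]-60:c[0]+60],None,fx=5,fy=5,interpolation=cv2.INTER_CUBIC))
E
```

```text
t 2.23 tcp [ 0.4722 -0.2675  0.066 ] ydir -42.79 xdir 47.21 z [-0.001 -0.    -1.   ] F [-0.7 -0.9  0.1] op 0.0425 q6 [-0.51  0.41 -0.37  0.78 -0.    1.8 ]
turn/10deg [-0.002  0.006  0.021] | shift now-axes [ 0.0003  0.0002 -0.002 ] | shift after turn [ 0.0003  0.0002 -0.002 ]
```

View pics/k1side.png

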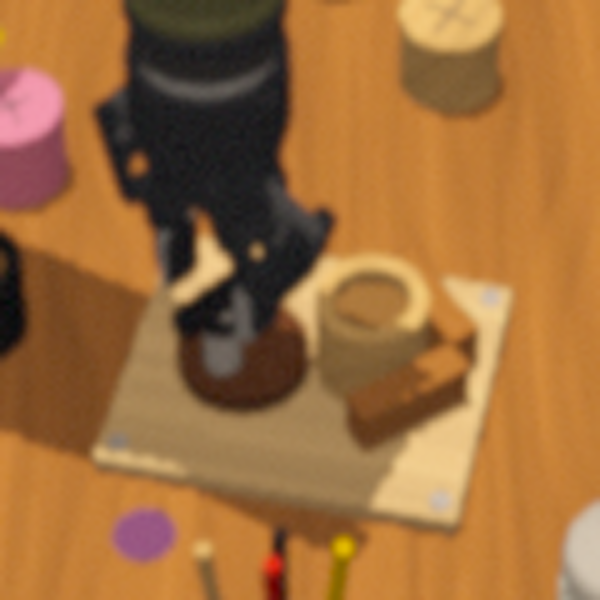

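View pics/k1top.png

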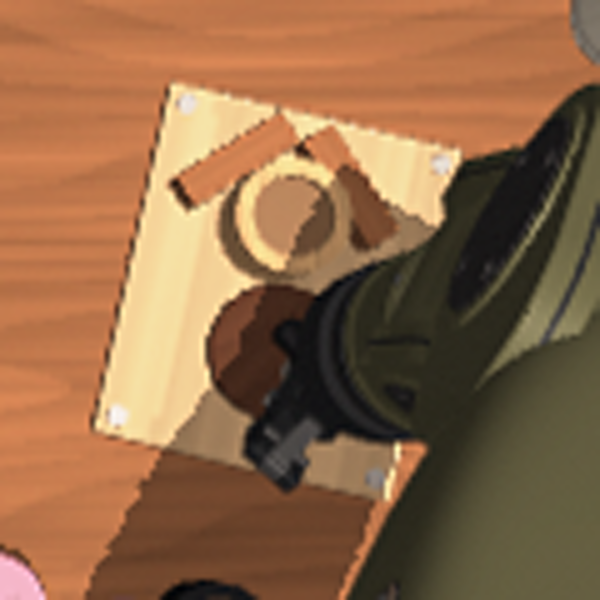

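The fingers straddle the bar, so I'll grip it.

Call:
drive_tool([
  [[0,0,0],[0,0,0],0.0],
  [[0,0,0],[0,0,0],0.0],
  [[0,0,0],[0,0,0],0.0],
  [[0,0,0],[0,0,0],0.0],
  [[0,0,0],[0,0,0],0.0],
  [[0,0,0],[0,0,0],0.0],
], grip_force=50)

```text
clock: 3.08
ee_pos: [0.4744, -0.2688, 0.0688]
orientation: [0.917, 0.4, 0.001, 0.002]
ft_force: [0.2, -0.4, -2.9]
opening: 0.013
```

```bash
python3 plan.py 0.4726 -0.2674 0.066 47.7 f
```

```text
t 3.08 tcp [ 0.4744 -0.2688  0.0688] ydir -42.85 xdir 47.15 z [ 0.004 -0.003 -1.   ] F [ 0.2 -0.4 -2.9] op 0.013 q6 [-0.51  0.41 -0.37  0.79 -0.    1.8 ]
turn/10deg [ 0.024  0.022 -9.055] | shift now-axes [-0.0002 -0.0022  0.0028] | shift after turn [ 0.0022 -0.0002  0.0028]
```

Call:
drive_tool([
  [[0,-0.001,0.001],[0,0,-0.5],0],
  [[0,0,0],[0,0,-0.8],0],
  [[0,0,0],[0,0,-0.8],0],
  [[0,0,0],[0,0,-0.8],0],
  [[0,0,0],[0,0,-0.8],0],
  [[0,0,0],[0,0,-0.8],0],
  [[0,0,0],[0,0,-0.8],0],
])

```text
clock: 3.95
ee_pos: [0.4743, -0.2687, 0.0688]
orientation: [0.632, 0.775, 0.0, 0.004]
ft_force: [0.7, 0.2, -1.4]
opening: 0.0124
```

```bash
python3 plan.py 0.4726 -0.2674 0.066 47.7 f;python3 -c "
from h import *;print(manip.read_state()['torque'])"
```

```text
t 3.95 tcp [ 0.4743 -0.2687  0.0688] ydir 11.66 xdir 101.66 z [ 0.006 -0.004 -1.   ] F [ 0.7  0.2 -1.4] op 0.0124 q6 [-0.51  0.41 -0.37  0.78 -0.    0.85]
turn/10deg [ 0.017  0.037 -3.604] | shift now-axes [ 0.0016 -0.0014  0.0028] | shift after turn [ 0.0021 -0.0002  0.0028]
[ 0.03961597 -0.01685482 -0.29977282]
```

Torque is about 0.3 Nm, as expected for the friction. I'll continue to the stop.

Call:
drive_tool([
  [[0,0,0],[0,0,-0.8],0],
  [[0,0,0],[0,0,-0.8],0],
  [[0,0,0],[0,0,-0.8],0],
  [[0,0,0],[0,0,-0.7],0],
  [[0,0,0],[0,0,-0.5],0],
  [[0,0,0],[0,0,-0.4],0],
])

```text
clock: 4.7
ee_pos: [0.4742, -0.2687, 0.0688]
orientation: [0.319, 0.948, -0.001, 0.003]
ft_force: [-0.0, -0.0, -1.2]
opening: 0.0126
```

```bash
python3 plan.py 0.4726 -0.2674 0.066 47.7 f;python3 -c "
from h import *;print(manip.read_state()['torque'])"
```

```text
t 4.7 tcp [ 0.4742 -0.2687  0.0688] ydir 52.76 xdir 142.76 z [ 0.006 -0.003 -1.   ] F [-0.  -0.  -1.2] op 0.0126 q6 [-0.52  0.41 -0.37  0.78  0.    0.13]
turn/10deg [0.008 0.038 0.506] | shift now-axes [0.0021 0.0001 0.0028] | shift after turn [ 0.0021 -0.0001  0.0028]
[ 0.11735255 -0.00667446 -1.22553413]
```

The stop is reached (1.2 Nm). I'll release and lift, then pick done0.

Call:
drive_tool([
  [[0,0,0],[0,0,0.3],0.5],
  [[0,0,0],[0,0,0],0.6],
  [[0,0,0],[0,0,0],0.6],
  [[0,0,0],[0,0,0],0.6],
  [[0,0,-0.03],[0,0,0],0.6],
  [[0,0,-0.04],[0,0,0],0.8],
  [[-0.03,0,-0.03],[0,0,0],1],
  [[-0.06,0,0],[0,0,0],1],
  [[-0.06,0,0],[0,0,0],1],
  [[-0.05,0,0],[0,0,0],1],
])

```text
clock: 5.95
ee_pos: [0.6281, -0.3979, 0.1757]
orientation: [0.342, 0.94, -0.001, 0.004]
ft_force: [1.1, 0.3, 0.1]
opening: 0.0856
```

```bash
python3 - <<'E'
from h import *
st()
for n,c in(("top",(424,265)),("side",(300,310))):
    im=manip.grab_frame(n);cv2.imwrite(f"pics/{n}1.png",im);cv2.imwrite(f"pics/k2{n}.png",cv2.resize(im[c[1]-60:c[1]+60,c[0]-60:c[0]+60],None,fx=4,fy=4,interpolation=cv2.INTER_CUBIC))
a=cv2.imread("pics/k2top.png");b=cv2.imread("pics/k2side.png");cv2.imwrite("pics/k2.png",cv2.resize(np.hstack([a,b]),(800,400)))
E
python3 det.py 1 | grep PART
```

```text
t 5.95 tcp [ 0.6281 -0.3979  0.1757] ydir 50.06 xdir 140.06 z [ 0.007 -0.004 -1.   ] F [1.1 0.3 0.1] op 0.0856 q6 [-0.56  0.67  0.4   1.29  0.    0.13]
PART top [339.6 284.7] side [279.8 257.5] [ 0.4603 -0.0617  0.0493] gap 0.0012 onz.05 [ 0.4597 -0.0617]
PART top [293.1 255.2] side [305.4 230.1] [0.5319 0.0491 0.0492] gap 0.0012 onz.05 [0.5312 0.049 ]
PART top [332.6 228.4] side [329.2 253. ] [ 0.5959 -0.0467  0.0489] gap 0.0001 onz.05 [ 0.5957 -0.0467]
```

View pics/k2.png

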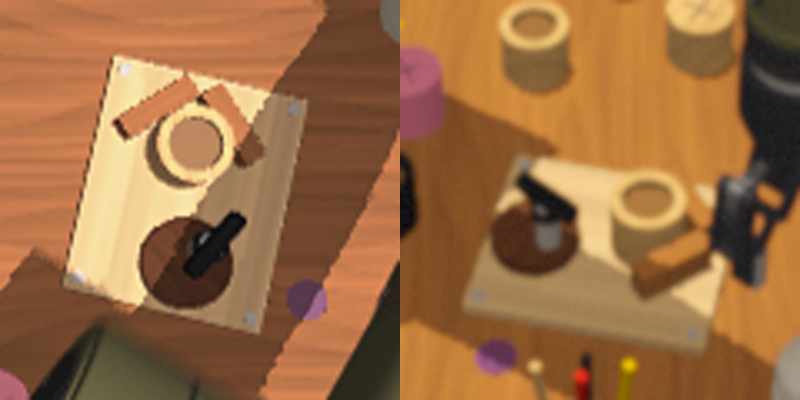

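The cam is open and the bar points to about 137° in the world frame. done0 still stands in the V with its ring centre at about (422.5,248). I'll pick it with the jaws along the jig's y axis and the tips above the 40 mm walls.

```bash
python3 plan.py 0.5465 -0.2598 0.11 75.9 f; python3 plan.py 0.5465 -0.2598 0.04 75.9 f
```

```text
t 6.05 tcp [ 0.6299 -0.3998  0.1725] ydir 50.0 xdir 140.0 z [ 0.007 -0.004 -1.   ] F [-0.8  1.  -0.8] op 0.0855 q6 [-0.57  0.68  0.4   1.29  0.    0.13]
turn/10deg [-0.003  0.047 -2.59 ] | shift now-axes [0.1544 0.0535 0.0613] | shift after turn [0.115  0.1155 0.0625]
t 6.05 tcp [ 0.6299 -0.3998  0.1725] ydir 50.0 xdir 140.0 z [ 0.007 -0.004 -1.   ] F [-0.8  1.  -0.8] op 0.0855 q6 [-0.57  0.68  0.4   1.29  0.    0.13]
turn/10deg [-0.003  0.047 -2.59 ] | shift now-axes [0.155  0.0534 0.1313] | shift after turn [0.115  0.1155 0.1325]
```

Call:
drive_tool([
  [[0,0,0],[0,0.047,-0.85],1],
  [[0,0,0],[0,0,-0.87],1],
  [[0,0,0],[0,0,-0.87],1],
  [[0.038,0.038,0.01],[0,0,0],1],
  [[0.038,0.038,0.015],[0,0,0],1],
  [[0.038,0.038,0.015],[0,0,0],1],
  [[0,0,0],[0,0,0],1],
])

```text
clock: 6.92
ee_pos: [0.5354, -0.2555, 0.1259]
orientation: [0.114, 0.993, 0.003, -0.006]
ft_force: [0.3, -0.6, -0.3]
opening: 0.0854
```

```bash
python3 plan.py 0.5465 -0.2598 0.04 75.9 f
```

```text
t 6.92 tcp [ 0.5354 -0.2555  0.1259] ydir 76.86 xdir 166.86 z [-0.011  0.007 -1.   ] F [ 0.3 -0.6 -0.3] op 0.0854 q6 [-0.45  0.44 -0.14  1.    0.   -0.22]
turn/10deg [ 0.026 -0.069  0.096] | shift now-axes [-0.0128 -0.0021  0.0858] | shift after turn [-0.0118 -0.0015  0.0859]
```

Call:
drive_tool([
  [[-0.012,-0.0015,0],[0.026,-0.069,0.096],1],
  [[0,0,0.03],[0,0,0],1],
  [[0,0,0],[0,0,0],1],
])

```text
clock: 7.3
ee_pos: [0.5518, -0.2624, 0.0983]
orientation: [0.124, 0.992, -0.002, 0.005]
ft_force: [-0.5, -0.3, 0.6]
opening: 0.0856
```

```bash
python3 plan.py 0.5465 -0.2598 0.04 75.9 f;python3 - <<'E'
from h import *
im=manip.grab_frame("side");cv2.imwrite("pics/d0.png",cv2.resize(im[230:370,230:390],None,fx=4,fy=4,interpolation=cv2.INTER_CUBIC))
E
```

```text
t 7.3 tcp [ 0.5518 -0.2624  0.0983] ydir 75.79 xdir 165.79 z [ 0.009 -0.005 -1.   ] F [-0.5 -0.3  0.6] op 0.0856 q6 [-0.44  0.48 -0.16  0.92 -0.   -0.2 ]
turn/10deg [-0.014  0.055 -0.011] | shift now-axes [0.0063 0.0014 0.0582] | shift after turn [0.0058 0.0013 0.0583]
```

View pics/d0.png

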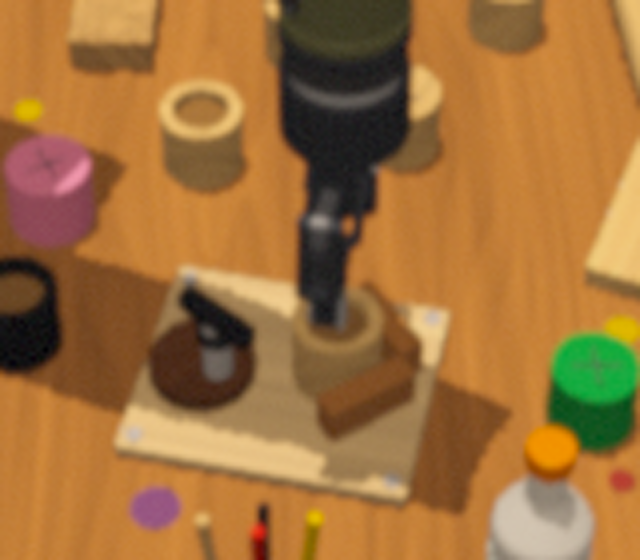

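Call:
drive_tool([
  [[0.005,0.001,0.015],[0,0.04,0],1],
  [[0,0,0.02],[0,0,0],1],
  [[0,0,0.016],[0,0,0],1],
  [[0,0,0],[0,0,0],1],
  [[0,0,0],[0,0,0],1],
])

```text
clock: 7.98
ee_pos: [0.5533, -0.2643, 0.05]
orientation: [0.125, 0.992, -0.003, 0.007]
ft_force: [0.1, -0.8, -0.4]
opening: 0.0854
```

```bash
python3 plan.py 0.5465 -0.2598 0.04 75.9 f
```

```text
t 7.97 tcp [ 0.5533 -0.2643  0.05  ] ydir 75.69 xdir 165.69 z [ 0.012 -0.008 -1.   ] F [ 0.1 -0.8 -0.4] op 0.0854 q6 [-0.44  0.52 -0.23  0.81 -0.   -0.19]
turn/10deg [-0.028  0.079 -0.021] | shift now-axes [0.0078 0.0027 0.0098] | shift after turn [0.0077 0.0027 0.01  ]
```

Call:
drive_tool([
  [[0.008,0.0027,0.004],[-0.03,0.08,0],1],
  [[0,0,0],[0,0,0],1],
  [[0,0,0],[0,0,0],1],
])

```text
clock: 8.35
ee_pos: [0.5465, -0.2597, 0.0469]
orientation: [0.125, 0.992, 0.0, 0.0]
ft_force: [-1.5, -0.2, -0.7]
opening: 0.0852
```

```bash
python3 plan.py 0.5465 -0.2598 0.04 75.9 f
```

```text
t 8.35 tcp [ 0.5465 -0.2597  0.0469] ydir 75.69 xdir 165.69 z [ 0.001  0.    -1.   ] F [-1.5 -0.2 -0.7] op 0.0852 q6 [-0.44  0.52 -0.24  0.81  0.   -0.19]
turn/10deg [ 0.002  0.005 -0.021] | shift now-axes [-0.     -0.0001  0.0069] | shift after turn [-0.     -0.0001  0.0069]
```

Call:
drive_tool([
  [[0,0,0.007],[0,0,0],1],
  [[0,0,0],[0,0,0],0.5],
  [[0,0,0],[0,0,0],0.4],
  [[0,0,0],[0,0,0],0.4],
  [[0,0,0],[0,0,0],0.4],
  [[0,0,0],[0,0,0],0.4],
], grip_force=40)

```text
clock: 9.1
ee_pos: [0.5468, -0.2602, 0.0402]
orientation: [0.125, 0.992, -0.0, 0.001]
ft_force: [-0.4, -0.1, 0.7]
opening: 0.0546
```

```bash
python3 plan.py 0.5465 -0.2598 0.04 75.9 f
```

```text
t 9.1 tcp [ 0.5468 -0.2602  0.0402] ydir 75.68 xdir 165.68 z [ 0.002 -0.001 -1.   ] F [-0.4 -0.1  0.7] op 0.0546 q6 [-0.44  0.53 -0.24  0.8  -0.   -0.19]
turn/10deg [-0.003  0.011 -0.022] | shift now-axes [0.0004 0.0003 0.0002] | shift after turn [0.0004 0.0003 0.0002]
```

done0 is gripped (54.6 mm) and centred. I'll lift and measure the tray pockets and the tin's clearance.

```bash
cat > tray.py <<'E'
from h import *
c=np.array([.5209,.2995]);t=np.radians(-3.1);Rt=np.array([[np.cos(t),-np.sin(t)],[np.sin(t),np.cos(t)]])
P=[c+Rt@[sx*.05,sy*.05] for sx,sy in((-1,-1),(-1,1),(1,-1),(1,1))]
if __name__=="__main__":
    print(np.round(P,4)); print("tin",onz("top",(185,181),.1))
    for p in P: print(proj("top",[*p,.022]).round(1),proj("side",[*p,.022]).round(1))
    # pocket corner read in crop pics/tc.png: pocket TL outline, both views height check of tray corners
    print("tray corner tri", [tri(a,b) for a,b in (((154,219),(335,167)),((236,222),(333,208)))])
E
python3 tray.py; python3 plan.py 0.5736 0.3467 0.14 86.9 f
```

```text
[[0.4683 0.2523]
 [0.4737 0.3521]
 [0.5681 0.2469]
 [0.5735 0.3467]]
tin [0.70280337 0.2997524 ]
[210.4 282.7] [283.7 194.3]
[169.5 280.8] [285.6 175.5]
[213.4 242.1] [315.5 195. ]
[172.9 240.2] [316.2 176.2]
tray corner tri [(array([0.63265465, 0.39571269, 0.02214474]), np.float64(0.01110445738844521)), (array([0.62016293, 0.19342209, 0.01184224]), np.float64(0.000826012905363017))]
t 9.1 tcp [ 0.5468 -0.2602  0.0402] ydir 75.68 xdir 165.68 z [ 0.002 -0.001 -1.   ] F [-0.4 -0.1  0.7] op 0.0546 q6 [-0.44  0.53 -0.24  0.8  -0.   -0.19]
turn/10deg [-0.004  0.01  -1.122] | shift now-axes [ 0.1239  0.5946 -0.1003] | shift after turn [ 0.006   0.6074 -0.0998]
```

Call:
drive_tool([
  [[0,0,-0.025],[0,0,0],0.4],
  [[0,0,-0.04],[0,0,0],0.4],
  [[0,0,-0.04],[0,0,0],0.4],
  [[0,0.03,-0.01],[0,0,0],0.4],
  [[0.012,0.05,0],[0,0,-0.2],0.4],
  [[0.011,0.055,0],[0,0,-0.3],0.4],
  [[0.008,0.055,0],[0,0,-0.3],0.4],
  [[0.004,0.055,0],[0,0,-0.3],0.4],
  [[0,0.055,0],[0,0,0],0.4],
  [[0,0.055,0],[0,0,0],0.4],
  [[0,0.055,0],[0,0,0],0.4],
  [[0,0.05,0],[0,0,0],0.4],
])

```text
clock: 10.6
ee_pos: [0.5707, 0.2128, 0.1556]
orientation: [0.03, 1.0, 0.001, -0.0]
ft_force: [0.8, 0.6, -1.3]
opening: 0.0545
```

```bash
python3 plan.py 0.573 0.3457 0.14 86.9 f
```

```text
t 10.6 tcp [0.5707 0.2128 0.1556] ydir 86.59 xdir 176.59 z [-0.     0.001 -1.   ] F [ 0.8  0.6 -1.3] op 0.0545 q6 [ 0.36  0.44 -0.06  1.06  0.    0.42]
turn/10deg [ 0.007 -0.003 -0.031] | shift now-axes [0.0056 0.1328 0.0158] | shift after turn [0.0049 0.1328 0.0156]
```

Call:
drive_tool([
  [[0.002,0.045,0],[0,0,0],0.4],
  [[0.002,0.045,0],[0,0,0],0.4],
  [[0.002,0.035,0],[0,0,0],0.4],
  [[0,0,0.03],[0,0,0],0.4],
  [[0,0,0.03],[0,0,0],0.4],
  [[0,0,0],[0,0,0],0.4],
])

```text
clock: 11.35
ee_pos: [0.5699, 0.3482, 0.0914]
orientation: [0.026, 1.0, 0.001, -0.001]
ft_force: [0.0, -0.4, -1.9]
opening: 0.0546
```

```bash
python3 plan.py 0.573 0.3457 0.04 86.9 f
python3 - <<'E'
from h import *
im=manip.grab_frame("side");cv2.imwrite("pics/d1.png",cv2.resize(im[130:230,240:380],None,fx=5,fy=5,interpolation=cv2.INTER_CUBIC))
E
```

```text
t 11.35 tcp [0.5699 0.3482 0.0914] ydir 87.05 xdir 177.05 z [-0.002  0.002 -1.   ] F [ 0.  -0.4 -1.9] op 0.0546 q6 [0.55 0.58 0.01 1.   0.   0.6 ]
turn/10deg [ 0.008 -0.014  0.015] | shift now-axes [-0.0033 -0.0024  0.0514] | shift after turn [-0.0032 -0.0024  0.0514]
```

View pics/d1.png

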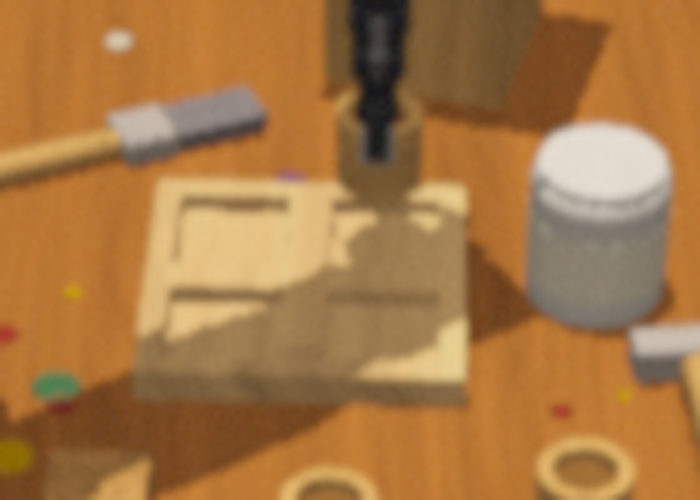

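Call:
drive_tool([
  [[-0.003,-0.002,0],[0,0,0],0.4],
  [[0,0,0.02],[0,0,0],0.4],
  [[0,0,0.015],[0,0,0],0.4],
  [[0,0,0.013],[0,0,0],0.4],
  [[0,0,0],[0,0,0],0.4],
  [[0,0,0],[0,0,0],0.4],
])

```text
clock: 12.15
ee_pos: [0.579, 0.3476, 0.0501]
orientation: [0.027, 1.0, 0.004, 0.005]
ft_force: [0.4, -0.0, -1.4]
opening: 0.0546
```

```bash
python3 plan.py 0.573 0.3457 0.038 86.9 f
```

```text
t 12.15 tcp [0.579  0.3476 0.0501] ydir 86.93 xdir 176.92 z [ 0.009  0.008 -1.   ] F [ 0.4 -0.  -1.4] op 0.0546 q6 [ 0.54  0.62 -0.04  0.9   0.    0.59]
turn/10deg [0.05  0.051 0.002] | shift now-axes [ 0.006  -0.0023  0.012 ] | shift after turn [ 0.0059 -0.0022  0.0121]
```

Call:
drive_tool([
  [[0.006,-0.002,0],[0.05,0.05,0],0.4],
  [[0,0,0],[0,0,0],0.4],
  [[0,0,0.005],[0,0,0],0.4],
  [[0,0,0.005],[0,0,0],0.4],
  [[0,0,0],[0,0,0],0.4],
])

```text
clock: 12.78
ee_pos: [0.5731, 0.3463, 0.0406]
orientation: [0.027, 1.0, 0.0, 0.001]
ft_force: [-0.1, -0.2, -0.9]
opening: 0.0545
```

```bash
python3 plan.py 0.573 0.3457 0.038 86.9 f
```

```text
t 12.78 tcp [0.5731 0.3463 0.0406] ydir 86.94 xdir 176.94 z [ 0.001  0.    -1.   ] F [-0.1 -0.2 -0.9] op 0.0545 q6 [ 0.54  0.62 -0.06  0.89 -0.    0.6 ]
turn/10deg [0.003 0.007 0.004] | shift now-axes [ 0.0001 -0.0007  0.0026] | shift after turn [ 0.0001 -0.0007  0.0026]
```

Call:
drive_tool([
  [[0,0,0.003],[0,0,0],0.4],
  [[0,0,0],[0,0,0],0.4],
  [[0,0,0],[0,0,0],0.8],
  [[0,0,0],[0,0,0],0.8],
  [[0,0,0],[0,0,0],0.8],
  [[0,0,-0.02],[0,0,0],0.9],
  [[0,0,-0.04],[0,0,0],1],
  [[0,0,-0.04],[0,0,0],1],
  [[0,0,0],[0,0,0],1],
])

```text
clock: 13.9
ee_pos: [0.5733, 0.3465, 0.1404]
orientation: [0.027, 1.0, 0.0, 0.001]
ft_force: [0.6, -0.3, 0.4]
opening: 0.0853
```

```bash
python3 - <<'E'
from h import *
st()
for n in("top","side"): cv2.imwrite(f"pics/{n}2.png",manip.grab_frame(n))
im=cv2.imread("pics/side2.png");cv2.imwrite("pics/d2.png",cv2.resize(im[130:270,230:400],None,fx=4.5,fy=4.2,interpolation=cv2.INTER_CUBIC))
E
python3 det.py 2 | grep PART;python3 plan.py 0.5313 0.049 0.12 86.9 f
```

```text
t 13.9 tcp [0.5733 0.3465 0.1404] ydir 86.94 xdir 176.94 z [ 0.002  0.001 -1.   ] F [ 0.6 -0.3  0.4] op 0.0853 q6 [ 0.54  0.55  0.08  1.1  -0.    0.6 ]
PART top [339.6 284.7] side [279.8 257.3] [ 0.4603 -0.0616  0.0499] gap 0.0014 onz.05 [ 0.4596 -0.0617]
PART top [293.1 255.2] side [305.2 230.1] [0.5316 0.0491 0.0493] gap 0.0006 onz.05 [0.5312 0.049 ]
PART top [332.6 228.3] side [329.5 252.7] [ 0.5961 -0.0466  0.05  ] gap 0.0006 onz.05 [ 0.5958 -0.0466]
PART top [283.2 194.6] side [356.7 223.9] [0.6808 0.073  0.0496] gap 0.0012 onz.05 [0.6801 0.0729]
t 14.0 tcp [0.5711 0.3451 0.1365] ydir 86.93 xdir 176.93 z [-0.004 -0.003 -1.   ] F [-0.2 -0.  -0.4] op 0.0856 q6 [ 0.54  0.55  0.08  1.1  -0.    0.6 ]
turn/10deg [-0.017 -0.023  0.003] | shift now-axes [ 0.0239 -0.2978  0.0175] | shift after turn [ 0.0238 -0.2978  0.0165]
```

View pics/d2.png

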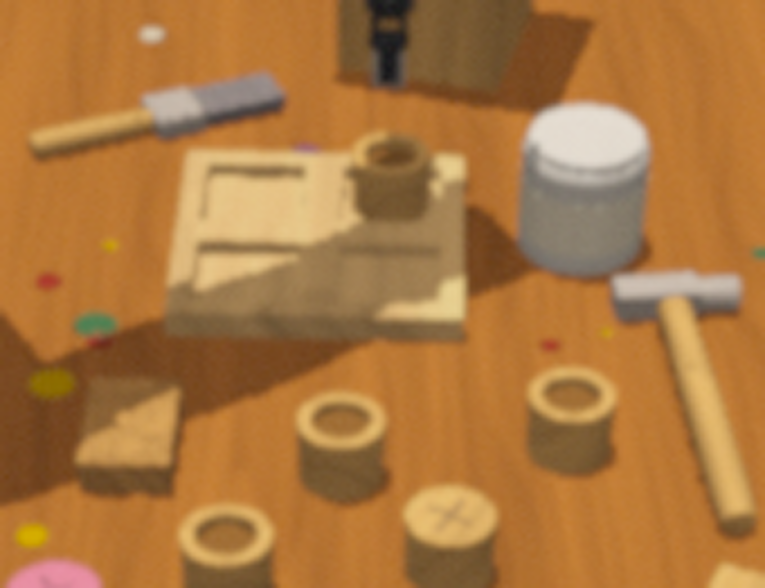

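done0 stands in pocket 3. Next is the far bored part at (0.6805,0.0729), which goes to pocket 2.

Call:
drive_tool([
  [[0,-0.04,0],[-0.017,-0.023,0],1],
  [[0,-0.055,0],[0,0,0],1],
  [[0,-0.055,0],[0,0,0],1],
  [[-0.02,-0.05,0],[0,0,0],1],
  [[-0.03,-0.04,0],[0,0,0],1],
  [[-0.03,-0.02,0.01],[0,0,0],1],
  [[-0.02,0,0.02],[0,0,0],1],
  [[0,0,0],[0,0,0],1],
  [[0,0,0],[0,0,0],1],
])

```text
clock: 15.12
ee_pos: [0.648, 0.0702, 0.0889]
orientation: [0.026, 1.0, -0.003, -0.013]
ft_force: [0.8, -0.8, -0.9]
opening: 0.0854
```

```bash
python3 plan.py 0.6805 0.0729 0.028 86.9 f
```

```text
t 15.12 tcp [0.648  0.0702 0.0889] ydir 87.02 xdir 177.01 z [-0.026 -0.006 -1.   ] F [ 0.8 -0.8 -0.9] op 0.0854 q6 [ 0.11  0.58 -0.01  1.01 -0.    0.16]
turn/10deg [-0.039 -0.146  0.012] | shift now-axes [-0.0339  0.0048  0.06  ] | shift after turn [-0.0323  0.0044  0.0609]
```

Call:
drive_tool([
  [[-0.032,0.0045,-0.005],[-0.04,-0.146,0],1],
  [[0,0,0],[0,0,0],1],
  [[0,0,0],[0,0,0],1],
])

```text
clock: 15.5
ee_pos: [0.6772, 0.0746, 0.0933]
orientation: [0.025, 1.0, -0.0, -0.002]
ft_force: [-0.4, 0.2, 0.1]
opening: 0.0857
```

```bash
python3 plan.py 0.6805 0.0729 0.028 86.9 f
```

```text
t 15.5 tcp [0.6772 0.0746 0.0933] ydir 87.16 xdir 177.16 z [-0.004  0.    -1.   ] F [-0.4  0.2  0.1] op 0.0857 q6 [0.11 0.6  0.05 1.02 0.   0.16]
turn/10deg [-0.001 -0.021  0.026] | shift now-axes [-0.0037 -0.0016  0.0653] | shift after turn [-0.0034 -0.0016  0.0653]
```

Call:
drive_tool([
  [[-0.003,-0.0015,0.01],[0,-0.02,0],1],
  [[0,0,0.012],[0,0,0],1],
  [[0,0,0.012],[0,0,0],1],
  [[0,0,0],[0,0,0],1],
])

```text
clock: 16.0
ee_pos: [0.6773, 0.0732, 0.0563]
orientation: [0.024, 1.0, -0.0, -0.002]
ft_force: [0.5, -0.7, 0.2]
opening: 0.0855
```

```bash
python3 plan.py 0.6805 0.0729 0.028 86.9 f
```

```text
t 16.0 tcp [0.6773 0.0732 0.0563] ydir 87.21 xdir 177.21 z [-0.003 -0.001 -1.   ] F [ 0.5 -0.7  0.2] op 0.0855 q6 [ 0.11  0.63  0.    0.94 -0.    0.16]
turn/10deg [-0.004 -0.019  0.031] | shift now-axes [-0.0033 -0.0001  0.0283] | shift after turn [-0.0032 -0.0001  0.0283]
```

Call:
drive_tool([
  [[-0.003,0,0.01],[0,-0.02,0],1],
  [[0,0,0.01],[0,0,0],1],
  [[0,0,0.008],[0,0,0],1],
  [[0,0,0],[0,0,0],1],
  [[0,0,0],[0,0,0],0.5],
  [[0,0,0],[0,0,0],0.4],
  [[0,0,0],[0,0,0],0.4],
  [[0,0,0],[0,0,0],0.4],
  [[0,0,0],[0,0,0],0.4],
])

```text
clock: 17.12
ee_pos: [0.6811, 0.0729, 0.0271]
orientation: [0.024, 1.0, -0.0, 0.001]
ft_force: [0.6, -0.3, -2.3]
opening: 0.0547
```

```bash
python3 plan.py 0.6805 0.0729 0.028 86.9 f;python3 plan.py 0.5676 0.2459 0.038 86.9 f
```

```text
t 17.12 tcp [0.6811 0.0729 0.0271] ydir 87.2 xdir 177.2 z [ 0.001 -0.001 -1.   ] F [ 0.6 -0.3 -2.3] op 0.0547 q6 [ 0.11  0.66 -0.03  0.88 -0.    0.16]
turn/10deg [-0.004  0.008  0.03 ] | shift now-axes [ 0.0006 -0.     -0.0009] | shift after turn [ 0.0006 -0.     -0.0009]
t 17.12 tcp [0.6811 0.0729 0.0271] ydir 87.2 xdir 177.2 z [ 0.001 -0.001 -1.   ] F [ 0.6 -0.3 -2.3] op 0.0547 q6 [ 0.11  0.66 -0.03  0.88 -0.    0.16]
turn/10deg [-0.004  0.008  0.03 ] | shift now-axes [ 0.1218  0.1672 -0.0112] | shift after turn [ 0.1227  0.1666 -0.0109]
```

Call:
drive_tool([
  [[0,0,-0.025],[0,0,0],0.4],
  [[0,0,-0.04],[0,0,0],0.4],
  [[0.01,0,-0.035],[0,0,0],0.4],
  [[0.035,0.03,0],[0,0,0],0.4],
  [[0.035,0.045,0],[0,0,0],0.4],
  [[0.03,0.05,0],[0,0,0],0.4],
  [[0.01,0.03,0],[0,0,0],0.4],
  [[0,0,0],[0,0,0],0.4],
  [[0,0,0],[0,0,0],0.4],
])

```text
clock: 18.25
ee_pos: [0.5659, 0.2371, 0.1292]
orientation: [0.025, 1.0, -0.0, 0.001]
ft_force: [0.6, 0.4, -2.1]
opening: 0.0551
```

```bash
python3 plan.py 0.5676 0.2459 0.0375 86.9 f
```

```text
t 18.25 tcp [0.5659 0.2371 0.1292] ydir 87.08 xdir 177.08 z [ 0.001 -0.    -1.   ] F [ 0.6  0.4 -2.1] op 0.0551 q6 [ 0.4   0.47 -0.1   1.01 -0.    0.45]
turn/10deg [-0.001  0.008  0.018] | shift now-axes [-0.0012  0.0089  0.0917] | shift after turn [-0.0013  0.0088  0.0917]
```

Call:
drive_tool([
  [[0,0.009,0.01],[0,0,0],0.4],
  [[0,0,0.02],[0,0,0],0.4],
  [[0,0,0.018],[0,0,0],0.4],
  [[0,0,0.018],[0,0,0],0.4],
  [[0,0,0.01],[0,0,0],0.4],
  [[0,0,0],[0,0,0],0.4],
  [[0,0,0],[0,0,0],0.4],
])

```text
clock: 19.12
ee_pos: [0.5693, 0.2427, 0.0478]
orientation: [0.03, 1.0, -0.0, 0.0]
ft_force: [0.1, -0.8, -1.1]
opening: 0.0547
```

```bash
python3 plan.py 0.5676 0.2459 0.0375 86.9 f
```

```text
t 19.12 tcp [0.5693 0.2427 0.0478] ydir 86.59 xdir 176.59 z [ 0.001 -0.001 -1.   ] F [ 0.1 -0.8 -1.1] op 0.0547 q6 [ 0.4   0.54 -0.2   0.83 -0.    0.46]
turn/10deg [-0.003  0.004 -0.031] | shift now-axes [0.0019 0.0031 0.0103] | shift after turn [0.0019 0.0031 0.0103]
```

Call:
drive_tool([
  [[0.002,0.003,0.003],[0,0,0],0.4],
  [[0,0,0.004],[0,0,0],0.4],
  [[0,0,0.0035],[0,0,0],0.4],
  [[0,0,0],[0,0,0],0.4],
  [[0,0,0],[0,0,0],0.8],
  [[0,0,0],[0,0,0],0.8],
  [[0,0,0],[0,0,0],0.8],
  [[0,0,-0.02],[0,0,0],0.9],
  [[0,0,-0.04],[0,0,0],1],
  [[0,0,-0.04],[0,0,0],1],
  [[0,0,0],[0,0,0],1],
  [[0,0,0],[0,0,0],1],
])

```text
clock: 20.62
ee_pos: [0.5682, 0.2466, 0.1413]
orientation: [0.03, 1.0, 0.001, 0.002]
ft_force: [-0.2, 0.1, -0.5]
opening: 0.0853
```

```bash
python3 - <<'E'
from h import *
st()
for n in("top","side"): cv2.imwrite(f"pics/{n}3.png",manip.grab_frame(n))
im=cv2.imread("pics/side3.png");cv2.imwrite("pics/d3.png",cv2.resize(im[130:270,230:400],None,fx=4.5,fy=4.2,interpolation=cv2.INTER_CUBIC))
E
python3 det.py 3 | grep PART;python3 plan.py 0.5313 0.049 0.12 86.9 f
```

```text
t 20.62 tcp [0.5682 0.2466 0.1413] ydir 86.59 xdir 176.59 z [ 0.004  0.001 -1.   ] F [-0.2  0.1 -0.5] op 0.0853 q6 [ 0.41  0.46 -0.07  1.04 -0.    0.47]
PART top [339.5 284.7] side [279.8 257.3] [ 0.4604 -0.0615  0.0496] gap 0.0012 onz.05 [ 0.4598 -0.0616]
PART top [293.1 255.2] side [305.2 229.9] [0.5316 0.0491 0.0502] gap 0.0007 onz.05 [0.5313 0.0491]
PART top [332.6 228.4] side [329.5 252.7] [ 0.5962 -0.0465  0.0499] gap 0.0008 onz.05 [ 0.5957 -0.0466]
t 20.73 tcp [0.5682 0.2466 0.1409] ydir 86.59 xdir 176.59 z [ 0.003  0.001 -1.   ] F [ 0.4 -0.   0.4] op 0.0854 q6 [ 0.41  0.47 -0.07  1.04 -0.    0.47]
turn/10deg [ 0.006  0.02  -0.031] | shift now-axes [ 0.0252 -0.1994  0.0206] | shift after turn [ 0.0262 -0.1993  0.0209]
```

View pics/d3.png

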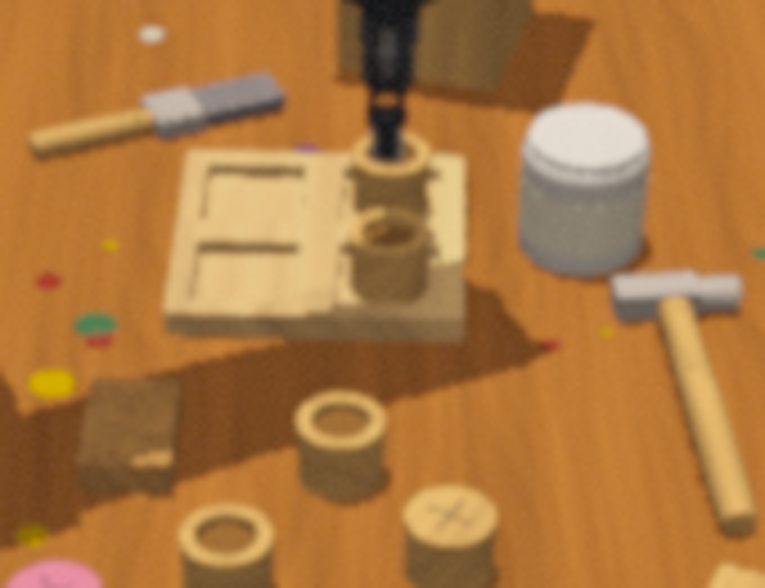

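Two parts are in the tray and the others haven't moved. Next is the bored part at (0.5315,0.049), which goes to pocket 1.

Call:
drive_tool([
  [[0.003,-0.035,0],[0,0.02,0],1],
  [[0.006,-0.05,0],[0,0,0],1],
  [[0.006,-0.05,0.005],[0,0,0],1],
  [[0.006,-0.04,0.005],[0,0,0],1],
  [[0,-0.012,0.01],[0,0,0],1],
  [[0,0,0],[0,0,0],1],
  [[0,0,0],[0,0,0],1],
])

```text
clock: 21.6
ee_pos: [0.5317, 0.0576, 0.1123]
orientation: [0.028, 1.0, -0.0, -0.006]
ft_force: [-0.4, -0.3, -0.1]
opening: 0.0855
```

```bash
python3 plan.py 0.5315 0.049 0.028 86.9 f
```

```text
t 21.6 tcp [0.5317 0.0576 0.1123] ydir 86.76 xdir 176.76 z [-0.011  0.    -1.   ] F [-0.4 -0.3 -0.1] op 0.0855 q6 [ 0.11  0.36 -0.32  0.9   0.    0.16]
turn/10deg [-0.002 -0.065 -0.014] | shift now-axes [-0.0012 -0.0086  0.0843] | shift after turn [-0.0002 -0.0086  0.0843]
```

Call:
drive_tool([
  [[0,-0.0086,0],[0,-0.065,0],1],
  [[0,0,0.02],[0,0,0],1],
  [[0,0,0.018],[0,0,0],1],
  [[0,0,0.01],[0,0,0],1],
  [[0,0,0],[0,0,0],1],
  [[0,0,0],[0,0,0],1],
])

```text
clock: 22.35
ee_pos: [0.5345, 0.0519, 0.0651]
orientation: [0.025, 1.0, 0.0, 0.004]
ft_force: [0.8, 0.0, 1.1]
opening: 0.0854
```

```bash
python3 plan.py 0.5315 0.049 0.028 86.9 f
```

```text
t 22.35 tcp [0.5345 0.0519 0.0651] ydir 87.14 xdir 177.14 z [ 0.007  0.    -1.   ] F [0.8 0.  1.1] op 0.0854 q6 [ 0.1   0.4  -0.4   0.77 -0.    0.15]
turn/10deg [0.003 0.042 0.024] | shift now-axes [ 0.0032 -0.0031  0.0371] | shift after turn [ 0.0029 -0.0031  0.0371]
```

Call:
drive_tool([
  [[0.003,-0.003,0.01],[0,0.042,0],1],
  [[0,0,0.01],[0,0,0],1],
  [[0,0,0.01],[0,0,0],1],
  [[0,0,0.006],[0,0,0],1],
  [[0,0,0],[0,0,0],1],
  [[0,0,0],[0,0,0],0.5],
  [[0,0,0],[0,0,0],0.4],
  [[0,0,0],[0,0,0],0.4],
  [[0,0,0],[0,0,0],0.4],
  [[0,0,0],[0,0,0],0.4],
])

```text
clock: 23.6
ee_pos: [0.5323, 0.0489, 0.028]
orientation: [0.025, 1.0, 0.0, 0.001]
ft_force: [-0.4, -0.4, -0.6]
opening: 0.0545
```

```bash
python3 plan.py 0.473 0.3511 0.038 86.9 f
```

```text
t 23.6 tcp [0.5323 0.0489 0.028 ] ydir 87.14 xdir 177.14 z [ 0.002  0.001 -1.   ] F [-0.4 -0.4 -0.6] op 0.0545 q6 [ 0.09  0.44 -0.44  0.68  0.    0.14]
turn/10deg [0.004 0.01  0.024] | shift now-axes [ 0.0743  0.2989 -0.01  ] | shift after turn [ 0.0755  0.2986 -0.01  ]
```

Call:
drive_tool([
  [[0,0,-0.025],[0,0,0],0.4],
  [[0,0,-0.04],[0,0,0],0.4],
  [[0.005,0.01,-0.04],[0,0,0],0.4],
  [[0.015,0.04,0],[0,0,0],0.4],
  [[0.015,0.05,0],[0,0,0],0.4],
  [[0.015,0.055,0],[0,0,0],0.4],
  [[0.015,0.055,0],[0,0,0],0.4],
  [[0.01,0.05,0],[0,0,0],0.4],
  [[0,0.03,0],[0,0,0],0.4],
  [[0,0.01,0],[0,0,0],0.4],
  [[0,0,0],[0,0,0],0.4],
  [[0,0,0],[0,0,0],0.4],
])

```text
clock: 25.1
ee_pos: [0.4709, 0.3592, 0.1354]
orientation: [0.027, 1.0, -0.0, 0.001]
ft_force: [0.5, -0.8, 0.4]
opening: 0.0547
```

```bash
python3 plan.py 0.473 0.3511 0.038 86.9 f
```

```text
t 25.1 tcp [0.4709 0.3592 0.1354] ydir 86.89 xdir 176.89 z [ 0.001 -0.001 -1.   ] F [ 0.5 -0.8  0.4] op 0.0547 q6 [ 0.65  0.43 -0.15  1.   -0.    0.71]
turn/10deg [-0.003  0.008 -0.001] | shift now-axes [-0.0024 -0.008   0.0974] | shift after turn [-0.0025 -0.008   0.0974]
```

Call:
drive_tool([
  [[-0.001,-0.008,0.005],[0,0,0],0.4],
  [[0,0,0.02],[0,0,0],0.4],
  [[0,0,0.018],[0,0,0],0.4],
  [[0,0,0.018],[0,0,0],0.4],
  [[0,0,0.015],[0,0,0],0.4],
  [[0,0,0.005],[0,0,0],0.4],
  [[0,0,0],[0,0,0],0.4],
  [[0,0,0],[0,0,0],0.4],
])

```text
clock: 26.1
ee_pos: [0.4729, 0.3413, 0.0523]
orientation: [0.032, 0.999, -0.002, 0.001]
ft_force: [0.1, 0.3, -0.9]
opening: 0.0547
```

```bash
python3 plan.py 0.473 0.3511 0.038 86.9 f
```

```text
t 26.1 tcp [0.4729 0.3413 0.0523] ydir 86.31 xdir 176.31 z [ 0.001 -0.003 -1.   ] F [ 0.1  0.3 -0.9] op 0.0547 q6 [ 0.63  0.49 -0.29  0.8  -0.    0.69]
turn/10deg [-0.019  0.01  -0.059] | shift now-axes [0.0006 0.0099 0.0143] | shift after turn [0.0005 0.0098 0.0143]
```

Call:
drive_tool([
  [[0,0.0095,0],[-0.02,0,0],0.4],
  [[0,0,0.004],[0,0,0],0.4],
  [[0,0,0],[0,0,0],0.4],
])

```text
clock: 26.48
ee_pos: [0.4745, 0.3526, 0.0494]
orientation: [0.032, 0.999, 0.001, 0.002]
ft_force: [-0.0, 0.7, -1.3]
opening: 0.0547
```

```bash
python3 plan.py 0.473 0.3511 0.038 86.9 f
```

```text
t 26.48 tcp [0.4745 0.3526 0.0494] ydir 86.35 xdir 176.35 z [ 0.004  0.002 -1.   ] F [-0.   0.7 -1.3] op 0.0547 q6 [ 0.64  0.5  -0.28  0.79 -0.    0.7 ]
turn/10deg [ 0.014  0.023 -0.055] | shift now-axes [ 0.0015 -0.0016  0.0114] | shift after turn [ 0.0014 -0.0016  0.0114]
```

Call:
drive_tool([
  [[0.001,-0.001,0.004],[0,0,0],0.4],
  [[0,0,0.004],[0,0,0],0.4],
  [[0,0,0.003],[0,0,0],0.4],
  [[0,0,0.001],[0,0,0],0.4],
  [[0,0,0],[0,0,0],0.8],
  [[0,0,0],[0,0,0],0.8],
  [[0,0,0],[0,0,0],0.8],
  [[0,0,-0.02],[0,0,0],0.9],
  [[0,0,-0.04],[0,0,0],1],
  [[0,0,-0.04],[0,0,0],1],
  [[0,0,0],[0,0,0],1],
  [[0,0,0],[0,0,0],1],
])

```text
clock: 27.98
ee_pos: [0.4725, 0.3508, 0.1386]
orientation: [0.032, 0.999, 0.0, 0.001]
ft_force: [0.3, -0.8, -0.7]
opening: 0.0853
```

```bash
python3 - <<'E'
from h import *
st()
for n in("top","side"): cv2.imwrite(f"pics/{n}4.png",manip.grab_frame(n))
im=cv2.imread("pics/side4.png");cv2.imwrite("pics/d4.png",cv2.resize(im[130:270,230:400],None,fx=4.5,fy=4.2,interpolation=cv2.INTER_CUBIC))
E
python3 det.py 4 | grep PART;python3 plan.py 0.46 -0.0616 0.12 86.9 f
```

```text
t 27.98 tcp [0.4725 0.3508 0.1386] ydir 86.34 xdir 176.34 z [ 0.003  0.001 -1.   ] F [ 0.3 -0.8 -0.7] op 0.0853 q6 [ 0.64  0.42 -0.15  1.   -0.    0.7 ]
PART top [339.6 284.7] side [279.8 257.3] [ 0.4603 -0.0616  0.0499] gap 0.0014 onz.05 [ 0.4596 -0.0617]
PART top [332.6 228.3] side [329.5 252.7] [ 0.5962 -0.0466  0.05  ] gap 0.0007 onz.05 [ 0.5958 -0.0466]
t 28.07 tcp [0.4725 0.3508 0.1384] ydir 86.34 xdir 176.34 z [ 0.002  0.001 -1.   ] F [-0.1  0.2  0.2] op 0.0853 q6 [ 0.64  0.42 -0.15  1.   -0.    0.7 ]
turn/10deg [ 0.004  0.013 -0.056] | shift now-axes [-0.0138 -0.4124  0.0181] | shift after turn [-0.0098 -0.4125  0.0184]
```

View pics/d4.png

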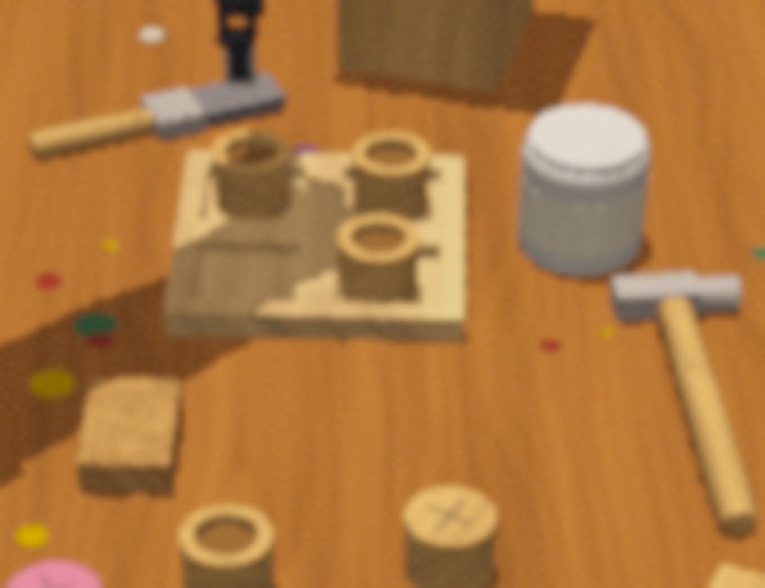

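The part in pocket 2 looks shifted a few mm since the last view. I'll check the tray in the top view.

Run:
```python
import cv2,numpy as np
a=cv2.imread("pics/top3.png")[210:315,140:250];b=cv2.imread("pics/top4.png")[210:315,140:250]
cv2.imwrite("pics/d5.png",cv2.resize(np.hstack([a,b]),None,fx=3.6,fy=3.6,interpolation=cv2.INTER_CUBIC))
```

```text
(no output)
```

View pics/d5.png

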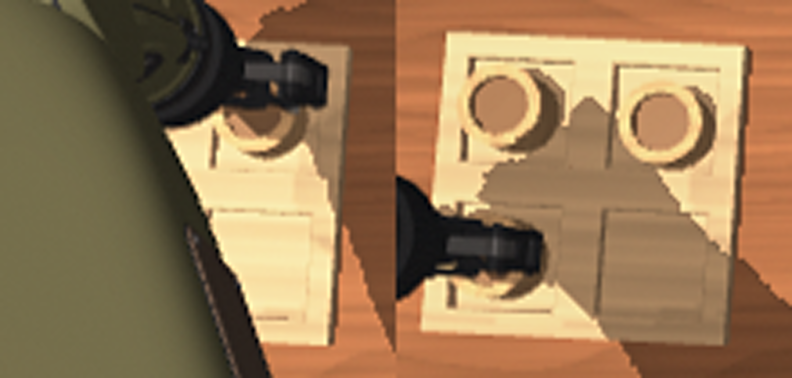

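All three stand upright inside their pockets. The one in pocket 2 has only slid a few mm within its pocket. Now the last bored part at (0.460,-0.0616), which goes to pocket 0.

Call:
drive_tool([
  [[0,-0.04,0],[0,0,0],1],
  [[0,-0.055,0],[0,0,0],1],
  [[0,-0.055,0],[0,0,0],1],
  [[0,-0.055,0],[0,0,0],1],
  [[0,-0.055,0],[0,0,0],1],
  [[0,-0.055,0],[0,0,0],1],
  [[-0.005,-0.05,0.005],[0,0,0],1],
  [[0,-0.03,0.005],[0,0,0],1],
  [[0,0,0],[0,0,0],1],
  [[0,0,0],[0,0,0],1],
])

```text
clock: 29.32
ee_pos: [0.4459, -0.0548, 0.1173]
orientation: [0.031, 0.999, -0.001, -0.007]
ft_force: [-0.6, 0.3, 0.8]
opening: 0.0855
```

```bash
python3 plan.py 0.46 -0.0616 0.028 86.9 f
```

```text
t 29.32 tcp [ 0.4459 -0.0548  0.1173] ydir 86.46 xdir 176.45 z [-0.014 -0.002 -1.   ] F [-0.6  0.3  0.8] op 0.0855 q6 [-0.12  0.23 -0.5   0.85 -0.   -0.06]
turn/10deg [-0.014 -0.078 -0.045] | shift now-axes [-0.0158 -0.0057  0.0892] | shift after turn [-0.0145 -0.006   0.0893]
```

Call:
drive_tool([
  [[-0.014,-0.006,0],[-0.014,-0.078,0],1],
  [[0,0,0.015],[0,0,0],1],
  [[0,0,0.018],[0,0,0],1],
  [[0,0,0.012],[0,0,0],1],
  [[0,0,0],[0,0,0],1],
  [[0,0,0],[0,0,0],1],
])

```text
clock: 30.08
ee_pos: [0.4658, -0.0585, 0.0718]
orientation: [0.027, 1.0, 0.0, 0.004]
ft_force: [-0.0, -0.0, -0.0]
opening: 0.0851
```

```bash
python3 plan.py 0.46 -0.0616 0.028 86.9 f
```

```text
t 30.07 tcp [ 0.4658 -0.0585  0.0718] ydir 86.95 xdir 176.95 z [ 0.007  0.    -1.   ] F [-0. -0. -0.] op 0.0851 q6 [-0.13  0.29 -0.55  0.72  0.   -0.07]
turn/10deg [0.003 0.042 0.005] | shift now-axes [ 0.006  -0.0035  0.0437] | shift after turn [ 0.0056 -0.0034  0.0438]
```

Call:
drive_tool([
  [[0.0055,-0.003,0.004],[0,0.042,0],1],
  [[0,0,0.01],[0,0,0],1],
  [[0,0,0.012],[0,0,0],1],
  [[0,0,0.008],[0,0,0],1],
  [[0,0,0],[0,0,0],1],
])

```text
clock: 30.7
ee_pos: [0.4603, -0.0615, 0.0361]
orientation: [0.027, 1.0, 0.0, 0.0]
ft_force: [-0.2, 0.5, -0.4]
opening: 0.0856
```

```bash
python3 plan.py 0.46 -0.0616 0.028 86.9 f
```

```text
t 30.7 tcp [ 0.4603 -0.0615  0.0361] ydir 86.94 xdir 176.94 z [ 0.001  0.    -1.   ] F [-0.2  0.5 -0.4] op 0.0856 q6 [-0.13  0.34 -0.6   0.63  0.   -0.08]
turn/10deg [0.003 0.005 0.004] | shift now-axes [ 0.0003 -0.0001  0.0081] | shift after turn [ 0.0003 -0.0001  0.0081]
```

Call:
drive_tool([
  [[0,0,0.008],[0,0,0],1],
  [[0,0,0],[0,0,0],0.5],
  [[0,0,0],[0,0,0],0.4],
  [[0,0,0],[0,0,0],0.4],
  [[0,0,0],[0,0,0],0.4],
  [[0,0,0],[0,0,0],0.4],
  [[0,0,-0.025],[0,0,0],0.4],
  [[0,0,-0.04],[0,0,0],0.4],
  [[0,0,-0.04],[0,0,0],0.4],
  [[0,0,0],[0,0,0],0.4],
])

```text
clock: 31.95
ee_pos: [0.4596, -0.0614, 0.135]
orientation: [0.027, 1.0, 0.0, -0.0]
ft_force: [0.3, 0.3, -1.2]
opening: 0.0547
```

```bash
python3 plan.py 0.4677 0.2513 0.038 86.9 f
```

```text
t 31.95 tcp [ 0.4596 -0.0614  0.135 ] ydir 86.94 xdir 176.94 z [-0.001  0.001 -1.   ] F [ 0.3  0.3 -1.2] op 0.0547 q6 [-0.13  0.22 -0.45  0.89  0.   -0.08]
turn/10deg [ 0.003 -0.006  0.004] | shift now-axes [0.0085 0.3127 0.0972] | shift after turn [0.0088 0.3127 0.097 ]
```

Call:
drive_tool([
  [[0,0.03,0],[0,0,0],0.4],
  [[0,0.05,0],[0,0,0],0.4],
  [[0,0.055,0],[0,0,0],0.4],
  [[0,0.055,0],[0,0,0],0.4],
  [[0,0.05,0],[0,0,0],0.4],
  [[0,0.04,0],[0,0,0],0.4],
  [[0,0.02,0],[0,0,0],0.4],
  [[0,0,0],[0,0,0],0.4],
  [[0,0,0],[0,0,0],0.4],
])

```text
clock: 33.08
ee_pos: [0.4718, 0.2434, 0.1249]
orientation: [0.029, 1.0, -0.003, -0.006]
ft_force: [0.3, -0.1, -1.4]
opening: 0.0547
```

```bash
python3 plan.py 0.4677 0.2513 0.038 86.9 f
```

```text
t 33.08 tcp [0.4718 0.2434 0.1249] ydir 86.7 xdir 176.69 z [-0.012 -0.006 -1.   ] F [ 0.3 -0.1 -1.4] op 0.0547 q6 [ 0.48  0.35 -0.3   0.93 -0.    0.53]
turn/10deg [-0.041 -0.069 -0.02 ] | shift now-axes [0.0035 0.0082 0.0869] | shift after turn [0.0045 0.0076 0.0869]
```

Call:
drive_tool([
  [[0.0045,0.0076,0],[-0.04,-0.07,0],0.4],
  [[0,0,0.015],[0,0,0],0.4],
  [[0,0,0.02],[0,0,0],0.4],
  [[0,0,0.018],[0,0,0],0.4],
  [[0,0,0.012],[0,0,0],0.4],
  [[0,0,0],[0,0,0],0.4],
  [[0,0,0],[0,0,0],0.4],
])

```text
clock: 33.95
ee_pos: [0.4669, 0.2471, 0.0598]
orientation: [0.033, 0.999, 0.001, 0.002]
ft_force: [-0.7, 0.0, -1.3]
opening: 0.0544
```

```bash
python3 plan.py 0.4677 0.2513 0.038 86.9 f
```

```text
t 33.95 tcp [0.4669 0.2471 0.0598] ydir 86.21 xdir 176.21 z [ 0.003  0.001 -1.   ] F [-0.7  0.  -1.3] op 0.0544 q6 [ 0.49  0.4  -0.42  0.75 -0.    0.55]
turn/10deg [ 0.009  0.019 -0.069] | shift now-axes [-0.0004  0.0042  0.0219] | shift after turn [-0.0005  0.0042  0.0218]
```

Call:
drive_tool([
  [[0,0.004,0],[0,0.02,0],0.4],
  [[0,0,0.008],[0,0,0],0.4],
  [[0,0,0.006],[0,0,0],0.4],
  [[0,0,0],[0,0,0],0.4],
])

```text
clock: 34.45
ee_pos: [0.4684, 0.2522, 0.0463]
orientation: [0.033, 0.999, 0.002, 0.001]
ft_force: [-0.5, -0.4, -1.7]
opening: 0.0546
```

```bash
python3 plan.py 0.4677 0.2513 0.038 86.9 f
```

```text
t 34.45 tcp [0.4684 0.2522 0.0463] ydir 86.22 xdir 176.22 z [ 0.002  0.003 -1.   ] F [-0.5 -0.4 -1.7] op 0.0546 q6 [ 0.49  0.42 -0.43  0.72  0.    0.56]
turn/10deg [ 0.018  0.013 -0.068] | shift now-axes [ 0.0007 -0.001   0.0083] | shift after turn [ 0.0007 -0.0009  0.0083]
```

Call:
drive_tool([
  [[0,-0.001,0.004],[0,0,0],0.4],
  [[0,0,0.004],[0,0,0],0.4],
  [[0,0,0.001],[0,0,0],0.4],
  [[0,0,0],[0,0,0],0.8],
  [[0,0,0],[0,0,0],0.8],
  [[0,0,0],[0,0,0],0.8],
  [[0,0,-0.02],[0,0,0],0.9],
  [[0,0,-0.04],[0,0,0],1],
  [[0,-0.02,-0.04],[0,0,0],1],
  [[0,-0.055,0],[0,0,0],1],
  [[0,-0.055,0],[0,0,0],1],
  [[0,-0.03,0],[0,0,0],1],
])

```text
clock: 35.95
ee_pos: [0.4598, 0.0895, 0.1403]
orientation: [0.03, 1.0, 0.002, 0.003]
ft_force: [-0.1, -0.1, 0.1]
opening: 0.0853
```

```bash
python3 - <<'E'
from h import *
st()
for n in("top","side"): cv2.imwrite(f"pics/{n}5.png",manip.grab_frame(n))
E
python3 det.py 5 | grep PART;python3 plan.py 0.596 -0.0466 0.12 75.9 f
python3 - <<'E'
import cv2,numpy as np
a=cv2.imread("pics/top5.png")[150:350,140:480]
b=cv2.imread("pics/side5.png")[150:360,230:430]
cv2.imwrite("pics/d6.png",cv2.resize(a,None,fx=2.3,fy=2.3,interpolation=cv2.INTER_CUBIC))
cv2.imwrite("pics/d7.png",cv2.resize(b,None,fx=2.8,fy=2.8,interpolation=cv2.INTER_CUBIC))
E
```

```text
t 35.95 tcp [0.4598 0.0895 0.1403] ydir 86.53 xdir 176.53 z [ 0.007  0.003 -1.   ] F [-0.1 -0.1  0.1] op 0.0853 q6 [ 0.19  0.22 -0.44  0.9   0.    0.25]
PART top [332.6 228.3] side [329.4 252.8] [ 0.5961 -0.0466  0.0497] gap 0.0004 onz.05 [ 0.5958 -0.0466]
t 36.05 tcp [0.4594 0.089  0.1401] ydir 86.38 xdir 176.38 z [ 0.006  0.003 -1.   ] F [ 0.2  0.4 -1.1] op 0.0855 q6 [ 0.19  0.22 -0.44  0.9   0.    0.25]
turn/10deg [0.02  0.031 1.048] | shift now-axes [-0.1448 -0.1267  0.0206] | shift after turn [-0.1655 -0.0982  0.0201]
```

View pics/d6.png

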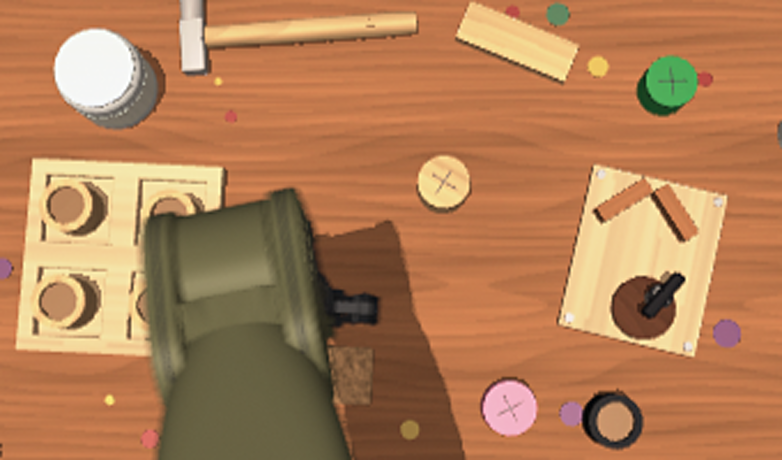

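View pics/d7.png

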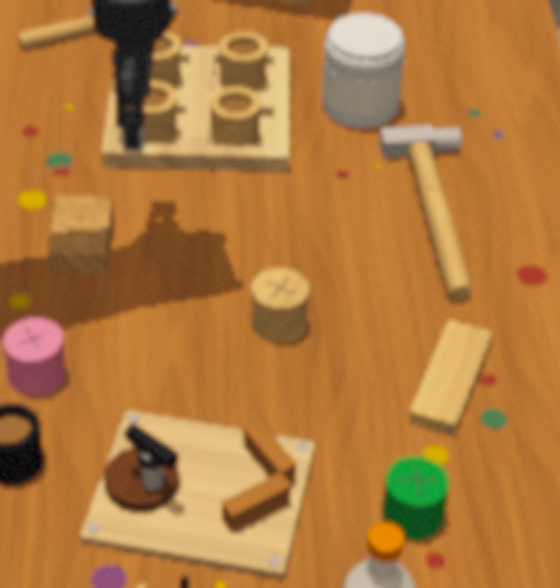

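Four parts are in the tray, the jig is clear and the clamp is wide open. The blank (pine, flat top with a cross, at (332.6,228.3)) is confirmed against the green and pink look-alikes, so I'll pick it.

Call:
drive_tool([
  [[-0.02,-0.02,0],[0,0,0],1],
  [[-0.04,-0.035,0],[0,0,0],1],
  [[-0.04,-0.035,0],[0,0,0],1],
  [[-0.035,-0.03,0.005],[0,0,0],1],
  [[-0.01,-0.007,0.005],[0,0,0],1],
  [[0,0,0],[0,0,0.5],1],
  [[0,0,0],[0,0,0.5],1],
  [[0,0,0],[0,0,0],1],
  [[0,0,0],[0,0,0],1],
])

```text
clock: 37.17
ee_pos: [0.6004, -0.0429, 0.1272]
orientation: [0.117, 0.993, 0.005, 0.001]
ft_force: [0.3, 0.5, 0.8]
opening: 0.0852
```

```bash
python3 plan.py 0.596 -0.0466 0.029 75.9 f
```

```text
t 37.17 tcp [ 0.6004 -0.0429  0.1272] ydir 76.6 xdir 166.59 z [ 0.003  0.009 -1.   ] F [0.3 0.5 0.8] op 0.0852 q6 [-0.08  0.45 -0.13  0.99  0.01  0.16]
turn/10deg [0.053 0.006 0.069] | shift now-axes [ 0.0035 -0.0055  0.0982] | shift after turn [ 0.0033 -0.0046  0.0982]
```

Call:
drive_tool([
  [[0.0033,-0.0046,0],[0.053,0.006,0.07],1],
  [[0,0,0.02],[0,0,0],1],
  [[0,0,0.02],[0,0,0],1],
  [[0,0,0.015],[0,0,0],1],
  [[0,0,0],[0,0,0],1],
  [[0,0,0],[0,0,0],1],
])

```text
clock: 37.92
ee_pos: [0.5954, -0.0462, 0.0722]
orientation: [0.122, 0.993, -0.001, 0.001]
ft_force: [-0.2, -0.1, 1.0]
opening: 0.0852
```

```bash
python3 plan.py 0.596 -0.0466 0.029 75.9 f
```

```text
t 37.92 tcp [ 0.5954 -0.0462  0.0722] ydir 76.01 xdir 166.01 z [ 0.001 -0.002 -1.   ] F [-0.2 -0.1  1. ] op 0.0852 q6 [-0.08  0.49 -0.23  0.86 -0.    0.17]
turn/10deg [-0.007  0.008  0.011] | shift now-axes [-0.0007 -0.0002  0.0432] | shift after turn [-0.0007 -0.0002  0.0432]
```

Call:
drive_tool([
  [[-0.0005,0,0.012],[0,0,0],1],
  [[0,0,0.012],[0,0,0],1],
  [[0,0,0.01],[0,0,0],1],
  [[0,0,0.006],[0,0,0],1],
  [[0,0,0],[0,0,0],1],
])

```text
clock: 38.55
ee_pos: [0.5966, -0.0465, 0.0301]
orientation: [0.122, 0.993, -0.001, 0.001]
ft_force: [1.1, -0.3, 0.2]
opening: 0.0854
```

```bash
python3 plan.py 0.596 -0.0466 0.029 75.9 f
```

```text
t 38.55 tcp [ 0.5966 -0.0465  0.0301] ydir 76.0 xdir 166.0 z [ 0.002 -0.002 -1.   ] F [ 1.1 -0.3  0.2] op 0.0854 q6 [-0.08  0.53 -0.28  0.76 -0.    0.17]
turn/10deg [-0.006  0.016  0.01 ] | shift now-axes [ 0.0006 -0.0002  0.0011] | shift after turn [ 0.0005 -0.0002  0.0011]
```

Call:
drive_tool([
  [[0,0,0],[0,0,0],0.5],
  [[0,0,0],[0,0,0],0.4],
  [[0,0,0],[0,0,0],0.4],
  [[0,0,0],[0,0,0],0.4],
  [[0,0,0],[0,0,0],0.4],
  [[0,0,-0.025],[0,0,0],0.4],
  [[0,0,-0.04],[0,0,0],0.4],
  [[0,0,-0.04],[0,0,0],0.4],
  [[0,0,0],[0,0,0],0.4],
])

```text
clock: 39.67
ee_pos: [0.5954, -0.0462, 0.1371]
orientation: [0.122, 0.993, -0.001, -0.0]
ft_force: [-0.5, 0.1, -1.0]
opening: 0.0547
```

```bash
python3 plan.py 0.5368 -0.2574 0.12 75.9 f
```

```text
t 39.67 tcp [ 0.5954 -0.0462  0.1371] ydir 76.0 xdir 166.0 z [-0.    -0.002 -1.   ] F [-0.5  0.1 -1. ] op 0.0547 q6 [-0.08  0.43 -0.13  1.01 -0.    0.17]
turn/10deg [-0.009  0.001  0.01 ] | shift now-axes [ 0.0058 -0.219   0.0175] | shift after turn [ 0.0054 -0.2191  0.0171]
```

Call:
drive_tool([
  [[0,-0.03,0],[0,0,0],0.4],
  [[0.002,-0.05,0],[0,0,0],0.4],
  [[0.002,-0.05,0],[0,0,0],0.4],
  [[0.002,-0.045,0],[0,0,0],0.4],
  [[0,-0.03,0],[0,0,0],0.4],
  [[0,-0.01,0],[0,0,0],0.4],
  [[0,0,0],[0,0,0],0.4],
  [[0,0,0],[0,0,0],0.4],
])

```text
clock: 40.67
ee_pos: [0.5322, -0.2551, 0.128]
orientation: [0.12, 0.993, 0.002, -0.006]
ft_force: [-0.0, 0.2, -1.2]
opening: 0.0544
```

```bash
python3 plan.py 0.5368 -0.2574 0.042 75.9 f
```

```text
t 40.67 tcp [ 0.5322 -0.2551  0.128 ] ydir 76.22 xdir 166.22 z [-0.012  0.005 -1.   ] F [-0.   0.2 -1.2] op 0.0544 q6 [-0.45  0.44 -0.15  1.   -0.   -0.21]
turn/10deg [ 0.011 -0.072  0.032] | shift now-axes [-0.0061 -0.0013  0.0859] | shift after turn [-0.005  -0.0011  0.086 ]
```

Call:
drive_tool([
  [[-0.005,-0.001,0],[0.011,-0.07,0.03],0.4],
  [[0,0,0.015],[0,0,0],0.4],
  [[0,0,0.018],[0,0,0],0.4],
  [[0,0,0.018],[0,0,0],0.4],
  [[0,0,0.01],[0,0,0],0.4],
  [[0,0,0],[0,0,0],0.4],
  [[0,0,0],[0,0,0],0.4],
])

```text
clock: 41.55
ee_pos: [0.5383, -0.2529, 0.0626]
orientation: [0.12, 0.993, 0.001, 0.0]
ft_force: [0.3, 0.6, -1.3]
opening: 0.0546
```

```bash
python3 plan.py 0.5368 -0.2574 0.042 75.9 f
```

```text
t 41.55 tcp [ 0.5383 -0.2529  0.0626] ydir 76.27 xdir 166.27 z [ 0.     0.001 -1.   ] F [ 0.3  0.6 -1.3] op 0.0546 q6 [-0.44  0.49 -0.24  0.84  0.   -0.2 ]
turn/10deg [ 0.006 -0.001  0.037] | shift now-axes [ 0.0004 -0.0048  0.0206] | shift after turn [ 0.0003 -0.0047  0.0206]
```

Call:
drive_tool([
  [[0.001,-0.005,0],[0,0,0.03],0.4],
  [[0,0,0.008],[0,0,0],0.4],
  [[0,0,0.006],[0,0,0],0.4],
  [[0,0,0],[0,0,0],0.4],
])

```text
clock: 42.05
ee_pos: [0.537, -0.2586, 0.0491]
orientation: [0.123, 0.992, -0.0, 0.001]
ft_force: [-0.1, 0.2, -1.5]
opening: 0.0544
```

```bash
python3 plan.py 0.5368 -0.2574 0.042 75.9 f
```

```text
t 42.05 tcp [ 0.537  -0.2586  0.0491] ydir 75.92 xdir 165.92 z [ 0.003 -0.    -1.   ] F [-0.1  0.2 -1.5] op 0.0544 q6 [-0.45  0.51 -0.26  0.8   0.   -0.2 ]
turn/10deg [0.002 0.016 0.002] | shift now-axes [0.0005 0.0011 0.0071] | shift after turn [0.0005 0.0011 0.0071]
```

Call:
drive_tool([
  [[0,0.001,0.003],[0,0.015,0],0.4],
  [[0,0,0.003],[0,0,0],0.4],
  [[0,0,0.002],[0,0,0],0.4],
  [[0,0,0],[0,0,0],0.4],
])

```text
clock: 42.55
ee_pos: [0.5378, -0.2577, 0.0433]
orientation: [0.122, 0.992, -0.0, 0.001]
ft_force: [-0.5, 0.3, -1.0]
opening: 0.0547
```

```bash
python3 plan.py 0.5368 -0.2574 0.042 75.9 f
```

```text
t 42.55 tcp [ 0.5378 -0.2577  0.0433] ydir 75.94 xdir 165.94 z [ 0.002 -0.001 -1.   ] F [-0.5  0.3 -1. ] op 0.0547 q6 [-0.45  0.51 -0.27  0.79  0.   -0.2 ]
turn/10deg [-0.001  0.011  0.004] | shift now-axes [0.001  0.     0.0013] | shift after turn [0.001  0.     0.0013]
```

Call:
drive_tool([
  [[0,0,0.0015],[0,0,0],0.4],
  [[0,0,0.0015],[0,0,0],0.4],
  [[0,0,0],[0,0,0],0.4],
])

```text
clock: 42.92
ee_pos: [0.5381, -0.2578, 0.0429]
orientation: [0.122, 0.992, -0.001, 0.002]
ft_force: [-0.2, 0.1, -2.0]
opening: 0.0542
```

```bash
python3 plan.py 0.5465 -0.2598 0.042 75.9 f
```

```text
t 42.92 tcp [ 0.5381 -0.2578  0.0429] ydir 75.94 xdir 165.94 z [ 0.003 -0.002 -1.   ] F [-0.2  0.1 -2. ] op 0.0542 q6 [-0.45  0.51 -0.27  0.79  0.   -0.2 ]
turn/10deg [-0.004  0.021  0.004] | shift now-axes [-0.0086  0.0001  0.001 ] | shift after turn [-0.0086  0.0001  0.0009]
```

Call:
drive_tool([
  [[0,0,0.003],[0,0.02,0],0.4],
  [[0,0,0.002],[0,0,0],0.4],
  [[0,0,0.001],[0,0,0],0.4],
])

```text
clock: 43.3
ee_pos: [0.5382, -0.2578, 0.0428]
orientation: [0.122, 0.992, -0.001, 0.001]
ft_force: [-2.6, 0.4, 3.5]
opening: 0.0543
```

```bash
python3 plan.py 0.5465 -0.2598 0.042 75.9 f;python3 - <<'E'
from h import *
im=manip.grab_frame("side");cv2.imwrite("pics/e1.png",cv2.resize(im[270:360,240:360],None,fx=5,fy=5,interpolation=cv2.INTER_CUBIC))
E
```

```text
t 43.3 tcp [ 0.5382 -0.2578  0.0428] ydir 75.94 xdir 165.94 z [ 0.002 -0.002 -1.   ] F [-2.6  0.4  3.5] op 0.0543 q6 [-0.45  0.51 -0.27  0.79 -0.   -0.2 ]
turn/10deg [-0.007  0.015  0.004] | shift now-axes [-0.0085  0.0001  0.0008] | shift after turn [-0.0085  0.0001  0.0008]
```

View pics/e1.png

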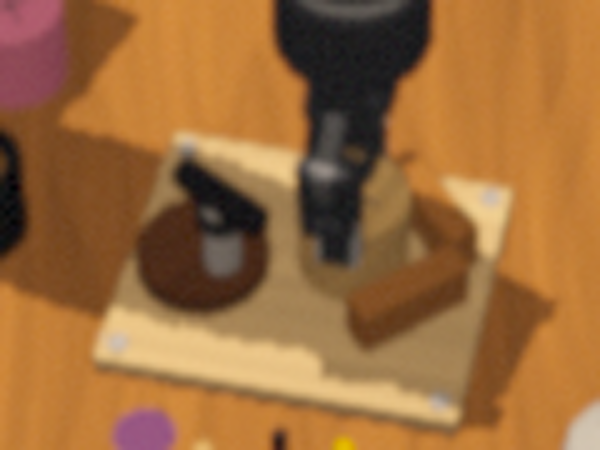

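It stands on the board, with Fz now upward. I'll push it home along jig +x (tool -x).

Call:
drive_tool([
  [[-0.003,0,0],[0,0,0],0.4],
  [[-0.003,0,0],[0,0,0],0.4],
  [[-0.003,0,0],[0,0,0],0.4],
  [[0,0,0],[0,0,0],0.4],
])

```text
clock: 43.85
ee_pos: [0.5417, -0.2586, 0.0429]
orientation: [0.123, 0.992, -0.0, -0.004]
ft_force: [1.2, -0.7, -0.8]
opening: 0.0543
```

```bash
python3 plan.py 0.5465 -0.2598 0.042 75.9 f
```

```text
t 43.85 tcp [ 0.5417 -0.2586  0.0429] ydir 75.92 xdir 165.92 z [-0.008  0.    -1.   ] F [ 1.2 -0.7 -0.8] op 0.0543 q6 [-0.44  0.52 -0.24  0.81 -0.   -0.2 ]
turn/10deg [-0.009 -0.044  0.002] | shift now-axes [-0.0049  0.      0.0009] | shift after turn [-0.0049  0.      0.0009]
```

Call:
drive_tool([
  [[-0.003,0,0.0005],[0,-0.045,0],0.4],
  [[-0.003,0,0.0005],[0,0,0],0.4],
  [[-0.002,0,0],[0,0,0],0.4],
])

```text
clock: 44.22
ee_pos: [0.5429, -0.2589, 0.0432]
orientation: [0.123, 0.992, -0.0, -0.006]
ft_force: [0.2, -0.3, -1.3]
opening: 0.0546
```

```bash
python3 plan.py 0.5465 -0.2598 0.042 75.9 f
```

```text
t 44.23 tcp [ 0.5429 -0.2589  0.0432] ydir 75.89 xdir 165.89 z [-0.012  0.001 -1.   ] F [ 0.2 -0.3 -1.3] op 0.0546 q6 [-0.44  0.53 -0.24  0.82 -0.   -0.2 ]
turn/10deg [-0.012 -0.067 -0.001] | shift now-axes [-0.0038 -0.      0.0012] | shift after turn [-0.0037 -0.      0.0012]
```

Call:
drive_tool([
  [[-0.003,0,0.001],[0,-0.07,0],0.4],
  [[0,0,0],[0,0,0],0.4],
  [[0,0,0],[0,0,0],0.4],
])

```text
clock: 44.6
ee_pos: [0.5431, -0.2589, 0.0429]
orientation: [0.123, 0.992, -0.001, -0.002]
ft_force: [-3.0, 0.8, 4.3]
opening: 0.0543
```

```bash
python3 plan.py 0.5465 -0.2598 0.042 75.9 f
```

```text
t 44.6 tcp [ 0.5431 -0.2589  0.0429] ydir 75.88 xdir 165.88 z [-0.004 -0.001 -1.   ] F [-3.   0.8  4.3] op 0.0543 q6 [-0.44  0.52 -0.25  0.8  -0.   -0.2 ]
turn/10deg [-0.013 -0.022 -0.002] | shift now-axes [-0.0035 -0.      0.0009] | shift after turn [-0.0035 -0.0001  0.0009]
```

Call:
drive_tool([
  [[-0.005,0,-0.0005],[0,-0.02,0],0.4],
  [[-0.004,0,0],[0,0,0],0.4],
])

```text
clock: 44.85
ee_pos: [0.5471, -0.26, 0.043]
orientation: [0.123, 0.992, -0.001, -0.005]
ft_force: [-14.9, 2.8, 17.9]
opening: 0.0545
```

```bash
python3 plan.py 0.5465 -0.2598 0.042 75.9 f
```

```text
t 44.85 tcp [ 0.5471 -0.26    0.043 ] ydir 75.86 xdir 165.86 z [-0.01 -0.   -1.  ] F [-14.9   2.8  17.9] op 0.0545 q6 [-0.44  0.53 -0.23  0.82 -0.   -0.19]
turn/10deg [-0.016 -0.055 -0.004] | shift now-axes [0.0006 0.     0.001 ] | shift after turn [0.0006 0.     0.001 ]
```

There's wall contact at the seat (15 N). I'll settle the tilt, release, and look.

Call:
drive_tool([
  [[-0.001,0,-0.0005],[0,-0.05,0],0.4],
  [[0,0,0],[0,0,0],0.4],
  [[0,0,0],[0,0,0],0.4],
])

```text
clock: 45.22
ee_pos: [0.5468, -0.26, 0.0429]
orientation: [0.123, 0.992, -0.001, -0.002]
ft_force: [-3.8, 0.0, 5.9]
opening: 0.0542
```

```bash
python3 plan.py 0.5465 -0.2598 0.042 75.9 f
```

```text
t 45.23 tcp [ 0.5468 -0.26    0.0429] ydir 75.86 xdir 165.86 z [-0.005 -0.002 -1.   ] F [-3.8  0.   5.9] op 0.0542 q6 [-0.44  0.53 -0.24  0.81 -0.   -0.2 ]
turn/10deg [-0.016 -0.023 -0.004] | shift now-axes [0.0003 0.0001 0.0009] | shift after turn [0.0003 0.0001 0.0009]
```

Call:
drive_tool([
  [[-0.003,0,-0.0005],[0,-0.02,0],0.4],
  [[-0.003,0,0],[0,0,0],0.4],
])

```text
clock: 45.48
ee_pos: [0.547, -0.26, 0.043]
orientation: [0.123, 0.992, -0.001, -0.006]
ft_force: [-10.6, 2.1, 13.5]
opening: 0.0546
```

```bash
python3 plan.py 0.5465 -0.2598 0.042 75.9 f
```

```text
t 45.48 tcp [ 0.547 -0.26   0.043] ydir 75.86 xdir 165.86 z [-0.012 -0.    -1.   ] F [-10.6   2.1  13.5] op 0.0546 q6 [-0.44  0.53 -0.23  0.82 -0.01 -0.19]
turn/10deg [-0.019 -0.068 -0.004] | shift now-axes [0.0005 0.0001 0.001 ] | shift after turn [0.0005 0.0001 0.001 ]
```

It doesn't move any further, and the reaction lies along jig -x, so both faces bear. I'll level, release and lift.

Call:
drive_tool([
  [[0,0,0],[-0.02,-0.06,0],0.4],
  [[0,0,0],[0,0,0],0.8],
  [[0,0,0],[0,0,0],0.9],
  [[0,0,0],[0,0,0],1],
  [[0,0,0],[0,0,0],1],
  [[0,0,-0.02],[0,0,0],1],
  [[0,0,-0.04],[0,0,0],1],
  [[0,0,-0.04],[0,0,0],1],
  [[-0.04,0,0],[0,0,0],1],
  [[-0.05,-0.03,0],[0,0,0],1],
  [[-0.05,-0.03,0],[0,0,0],1],
  [[0,0,0],[0,0,0],1],
])

```text
clock: 46.98
ee_pos: [0.6759, -0.3551, 0.1446]
orientation: [0.122, 0.993, -0.0, 0.003]
ft_force: [-0.9, 0.8, -0.1]
opening: 0.0855
```

Run:
```python
from h import *
st()
for n in("top","side"): cv2.imwrite(f"pics/{n}6.png",manip.grab_frame(n))
a=cv2.imread("pics/top6.png")[205:315,365:475];b=cv2.imread("pics/side6.png")[270:380,240:350]
cv2.imwrite("pics/e2.png",cv2.resize(np.hstack([a,b]),None,fx=3.6,fy=3.6,interpolation=cv2.INTER_CUBIC))
```

```text
t 46.98 tcp [ 0.6759 -0.3551  0.1446] ydir 75.98 xdir 165.98 z [ 0.005 -0.001 -1.   ] F [-0.9  0.8 -0.1] op 0.0855 q6 [-0.48  0.72  0.42  1.26  0.   -0.24]
```

View pics/e2.png

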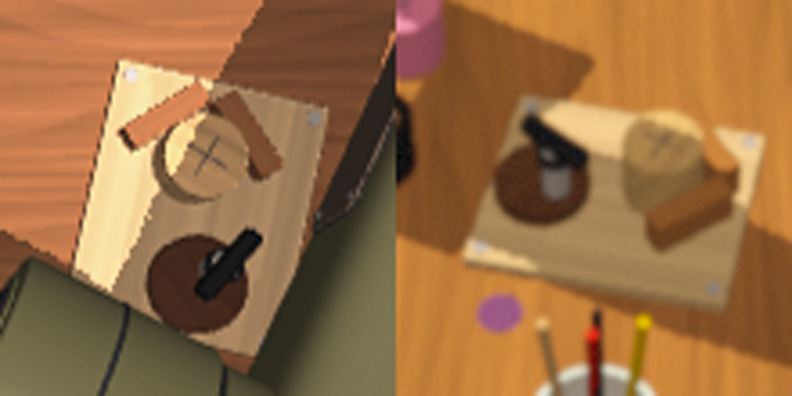

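The blank sits in the V with its cross at about (422.7,247.5), against a predicted (422.4,247.3). The cam is still open. Now I'll close the clamp.

```bash
python3 plan.py 0.4742 -0.2688 0.11 48.5 f
```

```text
t 47.08 tcp [ 0.6733 -0.3523  0.1462] ydir 76.05 xdir 166.05 z [ 0.003  0.001 -1.   ] F [0.2 0.1 1.3] op 0.0854 q6 [-0.48  0.72  0.41  1.26  0.   -0.24]
turn/10deg [0.012 0.015 2.755] | shift now-axes [0.2134 0.033  0.0356] | shift after turn [ 0.2044 -0.0694  0.0362]
```

Call:
drive_tool([
  [[0,0,0],[0,0,0.9],0.5],
  [[0,0,0],[0,0,0.9],0.5],
  [[0,0,0],[0,0,0.9],0.5],
  [[0.03,-0.01,0],[0,0,0],0.5],
  [[0.045,-0.015,0],[0,0,0],0.5],
  [[0.045,-0.015,0],[0,0,0],0.5],
  [[0.045,-0.015,0.005],[0,0,0],0.5],
  [[0.03,-0.01,0.01],[0,0,0],0.5],
  [[0,0,0],[0,0,0],0.5],
  [[0,0,0],[0,0,0],0.5],
])

```text
clock: 48.32
ee_pos: [0.466, -0.2553, 0.1364]
orientation: [0.354, 0.935, 0.002, 0.001]
ft_force: [0.7, -0.2, -0.7]
opening: 0.0431
```

```bash
python3 plan.py 0.4742 -0.2688 0.067 48.5 f
```

```text
t 48.33 tcp [ 0.466  -0.2553  0.1364] ydir 48.52 xdir 138.52 z [ 0.002  0.003 -1.   ] F [ 0.7 -0.2 -0.7] op 0.0431 q6 [-0.5   0.33 -0.3   0.94  0.    0.22]
turn/10deg [ 0.022 -0.001  0.002] | shift now-axes [-0.0151 -0.0049  0.0694] | shift after turn [-0.0151 -0.0047  0.0694]
```

Call:
drive_tool([
  [[-0.015,-0.005,0.005],[0.02,0,0],0.5],
  [[0,0,0.02],[0,0,0],0.5],
  [[0,0,0.012],[0,0,0],0.5],
  [[0,0,0],[0,0,0],0.5],
  [[0,0,0],[0,0,0],0.5],
])

```text
clock: 48.95
ee_pos: [0.481, -0.2741, 0.0993]
orientation: [0.354, 0.935, -0.001, 0.004]
ft_force: [0.0, -0.6, -0.3]
opening: 0.0429
```

```bash
python3 plan.py 0.4742 -0.2688 0.067 48.5 f
```

```text
t 48.95 tcp [ 0.481  -0.2741  0.0993] ydir 48.55 xdir 138.55 z [ 0.007 -0.005 -1.   ] F [ 0.  -0.6 -0.3] op 0.0429 q6 [-0.52  0.39 -0.31  0.86 -0.    0.21]
turn/10deg [0.006 0.046 0.005] | shift now-axes [ 0.0089 -0.0006  0.0322] | shift after turn [ 0.0086 -0.0006  0.0323]
```

Call:
drive_tool([
  [[0.0086,0,0.003],[0,0.046,0],0.5],
  [[0,0,0.01],[0,0,0],0.5],
  [[0,0,0.01],[0,0,0],0.5],
  [[0,0,0],[0,0,0],0.5],
])

```text
clock: 49.45
ee_pos: [0.4745, -0.2681, 0.0755]
orientation: [0.354, 0.935, 0.0, 0.001]
ft_force: [-0.6, 0.6, -0.2]
opening: 0.0428
```

```bash
python3 plan.py 0.4742 -0.2688 0.067 48.5 f
```

```text
t 49.45 tcp [ 0.4745 -0.2681  0.0755] ydir 48.56 xdir 138.56 z [ 0.001  0.001 -1.   ] F [-0.6  0.6 -0.2] op 0.0428 q6 [-0.51  0.41 -0.36  0.81  0.    0.21]
turn/10deg [0.007 0.004 0.006] | shift now-axes [-0.0002 -0.0007  0.0085] | shift after turn [-0.0002 -0.0007  0.0085]
```

Call:
drive_tool([
  [[0,0,0.005],[0,0,0],0.5],
  [[0,0,0.004],[0,0,0],0.5],
  [[0,0,0],[0,0,0],0.5],
  [[0,0,0],[0,0,0],0],
  [[0,0,0],[0,0,0],0],
  [[0,0,0],[0,0,0],0],
  [[0,0,0],[0,0,0],0],
  [[0,0,0],[0,0,0],0],
  [[0,0,0],[0,0,0],0],
], grip_force=120)

```text
clock: 50.58
ee_pos: [0.4743, -0.2689, 0.0665]
orientation: [0.355, 0.935, -0.0, 0.001]
ft_force: [-1.0, 0.1, -0.1]
opening: 0.0108
```

```bash
python3 plan.py 0.4742 -0.2688 0.067 -62 f
```

```text
t 50.58 tcp [ 0.4743 -0.2689  0.0665] ydir 48.44 xdir 138.44 z [ 0.001 -0.001 -1.   ] F [-1.   0.1 -0.1] op 0.0108 q6 [-0.52  0.41 -0.37  0.79 -0.    0.21]
turn/10deg [9.0000e-03 5.0000e-03 1.1044e+01] | shift now-axes [ 0.0002 -0.     -0.0005] | shift after turn [-0.0001 -0.0002 -0.0005]
```

Firm grip on the bar at ydir 48.4. Now I'll turn it clockwise: contact is expected near ydir -57.6 and the target is about -62.7.

Call:
drive_tool([
  [[0,0,0],[0,0,0.6],0],
  [[0,0,0],[0,0,0.8],0],
  [[0,0,0],[0,0,0.8],0],
  [[0,0,0],[0,0,0.8],0],
  [[0,0,0],[0,0,0.8],0],
  [[0,0,0],[0,0,0.8],0],
  [[0,0,0],[0,0,0.8],0],
  [[0,0,0],[0,0,0.8],0],
  [[0,0,0],[0,0,0.8],0],
  [[0,0,0],[0,0,0.8],0],
  [[0,0,0],[0,0,0.8],0],
  [[0,0,0],[0,0,0.6],0],
])

```text
clock: 52.08
ee_pos: [0.4742, -0.2689, 0.0665]
orientation: [0.926, 0.379, -0.001, 0.001]
ft_force: [0.3, -0.7, 0.3]
opening: 0.0109
```

```bash
python3 plan.py 0.4742 -0.2688 0.067 -62.7 f; python3 -c "
from h import *;print(manip.read_state()['torque'])"
```

```text
t 52.08 tcp [ 0.4742 -0.2689  0.0665] ydir -45.51 xdir 44.49 z [-0.001 -0.004 -1.   ] F [ 0.3 -0.7  0.3] op 0.0109 q6 [-0.51  0.41 -0.37  0.79 -0.    1.85]
turn/10deg [0.014 0.016 1.719] | shift now-axes [ 0.0001 -0.0001 -0.0005] | shift after turn [ 0.0001 -0.0001 -0.0005]
[-0.1010406   0.16532626  0.30052727]
```

Call:
drive_tool([
  [[0,0,0],[0,0,0.6],0],
  [[0,0,0],[0,0,0.4],0],
  [[0,0,0],[0,0,0.3],0],
])

```text
clock: 52.45
ee_pos: [0.4741, -0.2689, 0.0665]
orientation: [0.963, 0.27, -0.001, 0.002]
ft_force: [-1.1, -0.7, -0.0]
opening: 0.011
```

```bash
python3 plan.py 0.4742 -0.2688 0.067 -62.7 f; python3 -c "
from h import *;print(manip.read_state()['torque'])"
```

```text
t 52.45 tcp [ 0.4741 -0.2689  0.0665] ydir -58.69 xdir 31.31 z [-0.001 -0.004 -1.   ] F [-1.1 -0.7 -0. ] op 0.011 q6 [-0.51  0.42 -0.37  0.79 -0.    2.08]
turn/10deg [0.016 0.017 0.401] | shift now-axes [ 0.0001 -0.     -0.0005] | shift after turn [ 0.0001 -0.     -0.0005]
[-0.08128927  0.24101195  0.30129747]
```

Call:
drive_tool([
  [[0,0,0],[0,0,0.25],0],
  [[0,0,0],[0,0,0],0],
])

```text
clock: 52.7
ee_pos: [0.4741, -0.2688, 0.0664]
orientation: [0.968, 0.25, -0.001, 0.002]
ft_force: [-0.5, -1.6, -0.4]
opening: 0.011
```

```bash
python3 plan.py 0.4742 -0.2688 0.067 -62.7 f; python3 -c "
from h import *;print(manip.read_state()['torque'])"
```

```text
t 52.7 tcp [ 0.4741 -0.2688  0.0664] ydir -61.02 xdir 28.98 z [-0.002 -0.004 -1.   ] F [-0.5 -1.6 -0.4] op 0.011 q6 [-0.51  0.42 -0.37  0.79 -0.    2.12]
turn/10deg [0.017 0.02  0.168] | shift now-axes [ 0.0001  0.     -0.0006] | shift after turn [ 0.0001  0.     -0.0006]
[-0.12272079  0.17592037  0.44552659]
```

Call:
drive_tool([
  [[0,0,0],[0,0,0.25],0],
  [[0,0,0],[0,0,0.1],0],
])

```text
clock: 52.95
ee_pos: [0.474, -0.2688, 0.0664]
orientation: [0.975, 0.224, -0.002, 0.002]
ft_force: [-1.7, -1.3, 1.0]
opening: 0.0108
```

```bash
python3 plan.py 0.4742 -0.2688 0.067 -62.7 f; python3 -c "
from h import *;print(manip.read_state()['torque'])"
```

```text
t 52.95 tcp [ 0.474  -0.2688  0.0664] ydir -64.14 xdir 25.86 z [-0.002 -0.005 -1.   ] F [-1.7 -1.3  1. ] op 0.0108 q6 [-0.51  0.42 -0.37  0.79 -0.01  2.18]
turn/10deg [ 0.019  0.024 -0.144] | shift now-axes [ 0.0002  0.0001 -0.0006] | shift after turn [ 0.0002  0.0001 -0.0006]
[-0.28175448  0.25712074  1.77644464]
```

Call:
drive_tool([
  [[0,0,0],[0,0,0.05],0],
  [[0,0,0],[0,0,0],0],
])

```text
clock: 53.2
ee_pos: [0.474, -0.2688, 0.0665]
orientation: [0.975, 0.222, -0.002, 0.002]
ft_force: [-1.2, -0.8, 0.0]
opening: 0.0115
```

```bash
python3 plan.py 0.4742 -0.2688 0.067 -62.7 f; python3 -c "
from h import *;print(manip.read_state()['torque'])"
```

```text
t 53.2 tcp [ 0.474  -0.2688  0.0665] ydir -64.4 xdir 25.6 z [-0.003 -0.005 -1.   ] F [-1.2 -0.8  0. ] op 0.0115 q6 [-0.51  0.42 -0.37  0.79 -0.01  2.18]
turn/10deg [ 0.021  0.027 -0.17 ] | shift now-axes [ 0.0002  0.0001 -0.0005] | shift after turn [ 0.0002  0.0001 -0.0005]
[-0.2155825   0.25412814  1.64577784]
```

Knob torque is 1.65 Nm, within the 1 to 3 Nm window. I'll release and look.

Call:
drive_tool([
  [[0,0,0],[0,0,0],0.5],
  [[0,0,0],[0,0,0],0.5],
  [[0,0,0],[0,0,0],0.5],
  [[0,0,0],[0,0,0],0.5],
  [[0,0,-0.03],[0,0,0],0.5],
  [[0,0,-0.04],[0,0,0],0.5],
  [[0,0,-0.05],[0,0,0],0.5],
  [[-0.03,0,-0.03],[0,0,0],0.5],
  [[-0.05,0,0],[0,0,0],0.5],
  [[-0.055,0,0],[0,0,0],0.5],
  [[-0.055,0,0],[0,0,0],0.5],
  [[0,0,0],[0,0,0],0.5],
])

```text
clock: 54.7
ee_pos: [0.2995, -0.3512, 0.2228]
orientation: [0.976, 0.217, 0.0, 0.003]
ft_force: [0.5, 0.9, 0.4]
opening: 0.0427
```

```bash
cat > fin.py <<'E'
from h import *
import sys
t=sys.argv[1]
st()
for n in("top","side"): cv2.imwrite(f"pics/{n}{t}.png",manip.grab_frame(n))
a=cv2.imread(f"pics/top{t}.png")[205:315,365:475];b=cv2.imread(f"pics/side{t}.png")[270:380,240:350]
cv2.imwrite(f"pics/f{t}.png",cv2.resize(np.hstack([a,b]),None,fx=3.6,fy=3.6,interpolation=cv2.INTER_CUBIC))
im=cv2.imread(f"pics/top{t}.png");g=cv2.cvtColor(im,cv2.COLOR_BGR2HSV)[...,2]
m=np.zeros_like(g);m[258:300,408:450]=(g[258:300,408:450]<40)*255
for ct in cv2.findContours(m,cv2.RETR_EXTERNAL,cv2.CHAIN_APPROX_NONE)[0]:
    if cv2.contourArea(ct)>60:
        f=cv2.fitLine(ct,cv2.DIST_L2,0,.01,.01).ravel();e=[onz("top",f[2:]+f[:2]*k,.078) for k in(-10,10)];d=e[1]-e[0]
        print("bar ang",np.degrees(np.arctan2(d[1],d[0])),cv2.minAreaRect(ct))
E
python3 fin.py 7
```

```text
t 54.7 tcp [ 0.2995 -0.3512  0.2228] ydir -64.94 xdir 25.06 z [ 0.002 -0.007 -1.   ] F [0.5 0.9 0.4] op 0.0427 q6 [-0.86  0.15 -0.3   1.11 -0.    1.84]
```

View pics/f7.png

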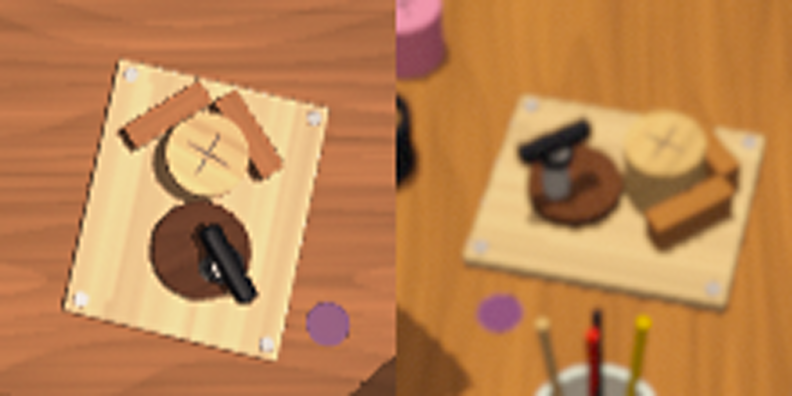

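View pics/top7.png

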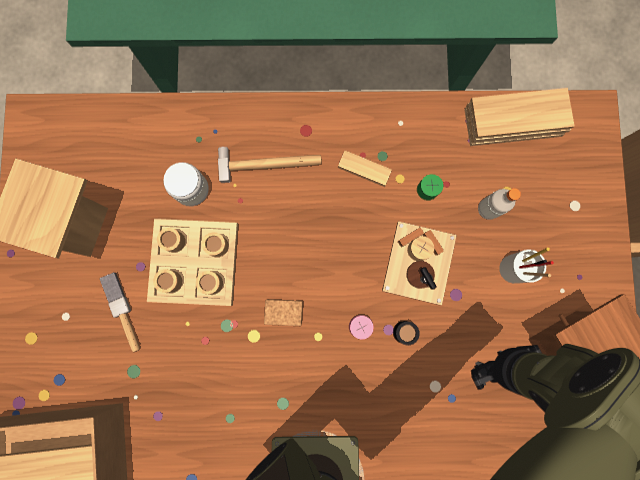

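The blank is in the V with the cam disc bearing on it, and four bored parts are in the four pockets. A zoom and bar-angle check will confirm.

Run:
```python
from h import *
for t in("0","7"):
    g=cv2.cvtColor(cv2.imread(f"pics/top{t}.png"),cv2.COLOR_BGR2HSV)[...,2]
    m=np.zeros_like(g);m[255:305,405:455]=(g[255:305,405:455]<45)*255
    cs=cv2.findContours(m,cv2.RETR_EXTERNAL,cv2.CHAIN_APPROX_NONE)[0];ct=max(cs,key=cv2.contourArea)
    f=cv2.fitLine(ct,cv2.DIST_L2,0,.01,.01).ravel();d=onz("top",f[2:]+f[:2]*10,.078)-onz("top",f[2:]-f[:2]*10,.078)
    print(t,"bar ang",np.degrees(np.arctan2(d[1],d[0])),cv2.contourArea(ct))
from tray import P
for p in P: print(proj("top",[*p,.06]).round(1),proj("side",[*p,.06]).round(1))
a=cv2.imread("pics/top7.png")[210:310,140:245];b=cv2.imread("pics/side7.png")[150:220,255:345]
cv2.imwrite("pics/g7.png",np.hstack([cv2.resize(a,(400,380),interpolation=cv2.INTER_CUBIC),cv2.resize(b,(400,380),interpolation=cv2.INTER_CUBIC)]))
```

```text
0 bar ang -134.3954104008071 61.5
7 bar ang -150.5003729957364 53.5
[207.  281.9] [283.4 184.5]
[164.8 280. ] [285.4 165.9]
[210.1 240.1] [315.6 185.3]
[168.4 238.1] [316.3 166.6]
```

View pics/g7.png

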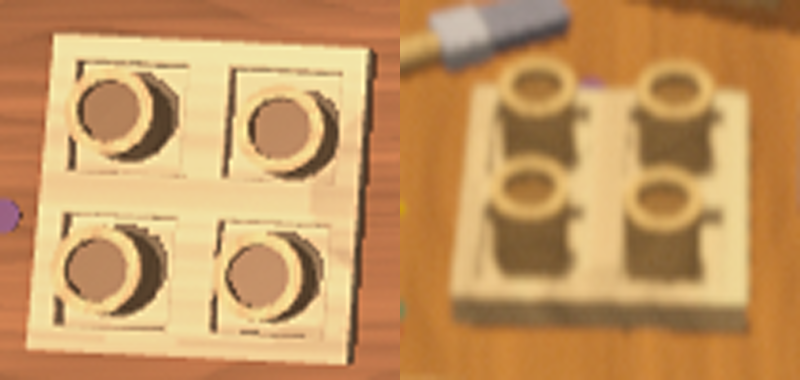

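The image bar angle (29.5°) and the angle at release (25.6°) differ by a few degrees, so I'll check whether the knob sprang back.

Run:
```python
from h import *
out=[]
for n,c in(("top",(428,278)),("side",(284,308))):
    im=cv2.imread(f"pics/{n}7.png")[c[1]-18:c[1]+18,c[0]-18:c[0]+18]
    big=cv2.resize(im,(400,400),interpolation=cv2.INTER_CUBIC)
    s=400/36
    for a,col in((25.6,(0,255,0)),(30.5,(0,0,255))):
        d=.028*np.array([np.cos(np.radians(a)),np.sin(np.radians(a))]);nn=.007*np.array([-np.sin(np.radians(a)),np.cos(np.radians(a))])
        pv=np.array([.4738,-.2684])
        q=np.array([(proj(n,[*(pv+i*d+j*nn),.082])-np.array(c)+18+.5)*s for i,j in((1,1),(1,-1),(-1,-1),(-1,1))])
        cv2.polylines(big,[q.astype(int)],True,col,1)
    out.append(big)
cv2.imwrite("pics/h7.png",np.hstack(out))
```

```text
(no output)
```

View pics/h7.png

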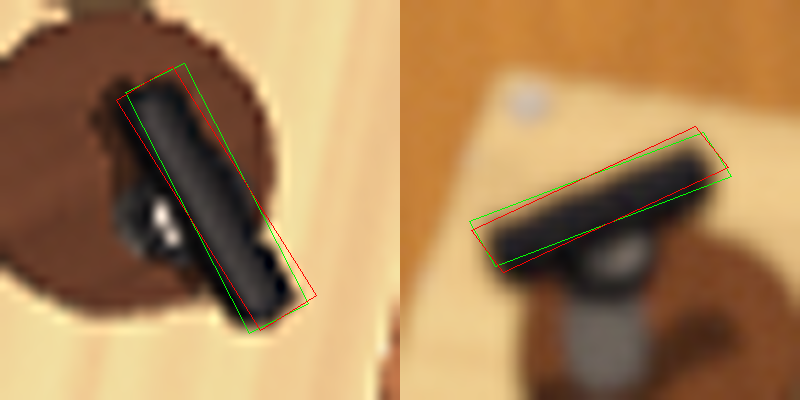

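The overlay puts the bar at about 26–28°, close to the release angle. The torque started to rise near 30° (about 1.85) and reached 1.65 Nm at release, which fits a cam angle of about 1.92. It's staying clamped, so I'll hand in.

```bash
python3 -c "
from workcell import manip
print(manip.hand_in())"
```

```text
the job is handed in; nothing more can be done
None
```

The job is done and handed in at about 55 s of the 210 s allowed; it reported no verdict.

**What I did**
- I turned the knob back to its stop.
- I stood the part from the jig and the three other bored parts upright in the four tray pockets, one each.
- With the clamp still open I stood the blank on the board and pushed it home. It stopped moving at 10–15 N, and the force pointed straight back along the jig axis, so it was against both faces.
- I then closed the cam to about 1.65 Nm at the knob, released it and backed away.

**Last checks**
- All four bored parts stand upright inside their pockets.
- The blank's cross was within about 1 pixel of where I expected it after the push. After clamping, the blank was still in the V with the cam on it.
- In the last pictures the other things look to be where they started.

**What disagreed**
- **Cam angle:** readings after release differed by a few degrees. A rough picture fit gave about 1.89. A closer overlay and the torque suggest about 1.92–1.93. All of these are within 1.88–2.0.
- **Shifted part:** one bored part slid a few mm inside its pocket between pictures. I did not see why, but it stayed upright.

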